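Buff the wheel caps on the hand-cranked machine

ROBOT

A 6-joint arm with a two-finger parallel gripper is mounted at the origin on the work surface. World frame = base frame: x ahead of the robot, y to its left, z up, the work surface at z = 0. Lengths are in m, angles in rad, forces in N, time in s.
With the tool pointing down it reaches from about 0.4 to 0.925 m from the base axis. Payload 12.5 kg.
Tool frame: the origin (TCP) lies midway between the tips of the shut fingers; the grasp point (between the pads) lies r.grip_depth behind it (r.grip_depth is the distance from the TCP to the grasp point, in m); z points along the fingers, x is the direction in which the jaws open and shut, and the axes are right-handed (so a half turn about z gives the same grasp; the last joint's range is limited). The gripper opens to 95 mm and grips with 3 to 60 N. Pads are 20 mm wide; open, the fingers measure 119 mm over their backs; the gripper's body (75 mm by 180 mm) begins 59 mm behind the grasp point.
Start: joints at [-1.367, 0.491, 1.559, -0, 1.092, -0.106], TCP at [0.191, -0.595, 0.215] pointing down, gripper open.
Joint ranges: [-3.1, 3.1], [-0.84, 2.19], [0.05, 2.79], [-1.13, 4.28], [0.06, 2.93], [-2.69, 2.69]. Speed limits (rad/s): [2.22, 2.22, 2.79, 3.14, 3.14, 3.14].

INTERFACE

Orientations are given as a unit quaternion [w, x, y, z].
In Python, from station import r, get_image gives the robot as it stands.
- The arm moves only by the tool play_rows, never from a script. Its argument "deltas" is a list of rows, each a list of 7 numbers: the shift along the world's x, y, z in m, then the turn, a rotation vector about the world's x, y, z in degrees, then the finger opening in m, from 0 to 0.0951. A call has 1 to 12 rows; each row is the pose to reach, as a shift and turn from the pose commanded when the call began; what a row does not reach only later rows make up. A row lasts 1/8 s, in which the tool goes at most 62.5 mm and 10.7 degrees, less where a joint would pass 70% of its speed; a pose out of reach is approached as far as the arm can. A call with a gripper value outside its range is refused whole. The fingers move at their own pace and stop on an object; "newtons" is the grip in N (left out, the last holds). Time passes only in rows, so rows that repeat a pose let the fingers close. It gives the time, the measured TCP pose, the force and the opening at its end, in the units of the state.
- r.get_obs(): the state, without advancing time (a new reading comes with each control period).
- get_image(name): name is "side" or "top" or "wrist"; returns a dict with "color" (480x640x3 uint8, blue, green, red), "fovy" (degrees; the focal length in pixels is half the picture's height over the tangent of half this angle, whatever the lens; pixels are square), "cx", "cy" (the principal point, pixels), "dist_coeffs" ([k1, k2, p1, p2, k3] as OpenCV has them; the pictures are not rectified), "rvec" (rotation vector, rad) and "tvec" (3), from world to camera coordinates, as OpenCV has them. Camera axes: x right, y down, z forward; pixel columns grow to the right and rows downward; lengths in m; the calibration is good to about 2 mm. A picture is of the moment at which its call begins. There is no depth.
- r.sign_off(): hands the job in, once; it reports no verdict.
The state is a dict: "clock": time; "qpos": joint angles; "dq": joint speeds; "joint_torque": joint torques, N m; "eef_pos": TCP position; "ee_rot": TCP orientation; "ft_force": force on the tool from outside, world axes, zero at the start; "wrist_torque": the same for the moment, N m; "gripper_width": opening from 0.0 (shut) to 1.0 (fully open).
Only numpy, scipy, OpenCV 4.12 (cv2) and the standard library are available. Lean on these libraries where they do the work, as an engineer would, in place of code of your own. Each camera call takes 0.05 s, during which the arm holds its last target.

TASK

Put every wheel-centre cap from the cardboard supply board into its own nest on the buffing machine's carriage and press each one down until its flange is flush with the carriage top. Then turn the crank clockwise (seen from above) three full turns, at a steady pace through the heavy point in each turn and never faster than half a turn per second, so that the carriage runs under the brush to its far end with the caps still seated. Finally lift the caps out, lay them flat and hub up side by side in the green tray, and leave the carriage at its far end and the bottle, tape and film roll undisturbed.

Things in the scene. Friction and masses are not known exactly. Their poses are not given: they have to be found in the camera images.
- cap1: Wheel-centre cap, mass about 100 g: a steel flange disc 64 mm in diameter and 8 mm thick with a red hub, a cylinder 30 mm in diameter rising 20 mm above the flange (28 mm in all); grasp it by the hub. Origin: centre of the underside; z points up out of the hub. One of the three caps may be absent.
- cap2: Wheel-centre cap, mass about 100 g: a steel flange disc 64 mm in diameter and 8 mm thick with a blue hub, a cylinder 30 mm in diameter rising 20 mm above the flange (28 mm in all); grasp it by the hub. Origin: centre of the underside; z points up out of the hub. One of the three caps may be absent.
- cap3: Wheel-centre cap, mass about 100 g: a steel flange disc 64 mm in diameter and 8 mm thick with an orange hub, a cylinder 30 mm in diameter rising 20 mm above the flange (28 mm in all); grasp it by the hub. Origin: centre of the underside; z points up out of the hub. One of the three caps may be absent.
- board: Fixed flat cardboard supply board, 250 mm (its x) by 95 mm (its y), 6 mm thick, on which the caps lie at first. Origin: centre of the underside.
- tray: Fixed green open tray for finished caps, 260 mm (its x) by 100 mm (its y), walls 5 mm thick and 18 mm high, floor 5 mm thick; no dividers; three caps fit in a row along x at a pitch of 80 mm. Origin: centre of the underside. Board and tray may change places.
- machine: Buffing machine fixed to the table; grey base 360 mm (its x, away from the robot) by 290 mm (its y). Origin: base underside, below the drum. Drum along y, axis 135 mm up: solid core 60 mm thick, soft bristles to 112 mm, between blue uprights (y = +-137 mm, 160 mm high). Blue gearbox with the crank at the -y side, 135 mm high; yellow weights swing at its +-x faces, to 135 mm high.
- crank (a joint): Crank angle in rad, 0 at the start, growing clockwise seen from above; stops near 0 and 18.85 (three turns). A geared weight resists with up to 0.4-0.6 N m (up to 10 N at the handle) plus drag: heaviest a quarter turn after each whole turn, it tops out at the half turn, then pulls the crank onward. Let go, the crank swings to the nearest whole turn, at up to about 3 rad/s.
- crank_axis (a point): Point on the vertical crank axis, 184 mm above the table, level with the middle of the handle.
- crank_grip (a point): Middle of the red crank handle: an upright, freely spinning cylinder 24 mm in diameter and 56 mm long, 65 mm from the crank axis, its centre 184 mm above the table. At crank angle 0 it lies from the axis towards the machine's -x; at a quarter turn towards the machine's +y, at half a turn towards +x.
- carriage (a joint): Travel of the aluminium carriage (100 mm in x, 250 mm in y, top 55 mm above the table) along the machine's +x, in m: 0 at the loading end near the robot, 0.22 at the far end beyond the drum. Driven by the crank only, 73 mm a turn.
- nest1 (a point): Nest 1 of the carriage (+y end): round recess 70 mm wide, one of three 78 mm apart. Point: its centre, level with the carriage top; travels with it. Its floor, a yellow pad, starts 3 mm below the top and takes about 6 N to push down 5 mm to its stop, where it stays: a cap first stands 5 mm proud; fully pressed it is flush (cap origin 8 mm below this point). One cap per nest.
- nest2 (a point): Nest 2 of the carriage (middle): round recess 70 mm wide, one of three 78 mm apart. Point: its centre, level with the carriage top; travels with it. Its floor, a yellow pad, starts 3 mm below the top and takes about 6 N to push down 5 mm to its stop, where it stays: a cap first stands 5 mm proud; fully pressed it is flush (cap origin 8 mm below this point). One cap per nest.
- nest3 (a point): Nest 3 of the carriage (-y end, by the crank): round recess 70 mm wide, one of three 78 mm apart. Point: its centre, level with the carriage top; travels with it. Its floor, a yellow pad, starts 3 mm below the top and takes about 6 N to push down 5 mm to its stop, where it stays: a cap first stands 5 mm proud; fully pressed it is flush (cap origin 8 mm below this point). One cap per nest.
- spray: Bystander: blue bottle 60 mm in diameter, 160 mm high, beyond the crank. Origin: centre of the underside.
- tape: Bystander: yellow roll of tape 100 mm in diameter, 45 mm high, to the right of the robot, short of the crank. Origin: centre of the underside.
- filmroll: Bystander: upright blue roll 60 mm in diameter, 130 mm high, beyond the board. Origin: centre of the underside.
Not all that is in view belongs to the job. Leave any turquoise look-alike of the cap1 alone.

How it is judged:
On the way, in this order (a step that is already met when the one before it is completed fails the run):
1. every cap sits flush in a nest, with the carriage at the loading end (value of joint crank below 0.5 rad and ((horizontal distance between cap1 and nest1 below 0.006 m and z of cap1 in the frame of nest1 below -0.0062 m and angle between cap1's own z axis and vertical below 0.06 rad) or (horizontal distance between cap1 and nest2 below 0.006 m and z of cap1 in the frame of nest2 below -0.0062 m and angle between cap1's own z axis and vertical below 0.06 rad) or (horizontal distance between cap1 and nest3 below 0.006 m and z of cap1 in the frame of nest3 below -0.0062 m and angle between cap1's own z axis and vertical below 0.06 rad)) and ((horizontal distance between cap2 and nest1 below 0.006 m and z of cap2 in the frame of nest1 below -0.0062 m and angle between cap2's own z axis and vertical below 0.06 rad) or (horizontal distance between cap2 and nest2 below 0.006 m and z of cap2 in the frame of nest2 below -0.0062 m and angle between cap2's own z axis and vertical below 0.06 rad) or (horizontal distance between cap2 and nest3 below 0.006 m and z of cap2 in the frame of nest3 below -0.0062 m and angle between cap2's own z axis and vertical below 0.06 rad)) and ((horizontal distance between cap3 and nest1 below 0.006 m and z of cap3 in the frame of nest1 below -0.0062 m and angle between cap3's own z axis and vertical below 0.06 rad) or (horizontal distance between cap3 and nest2 below 0.006 m and z of cap3 in the frame of nest2 below -0.0062 m and angle between cap3's own z axis and vertical below 0.06 rad) or (horizontal distance between cap3 and nest3 below 0.006 m and z of cap3 in the frame of nest3 below -0.0062 m and angle between cap3's own z axis and vertical below 0.06 rad))), for 0.2 s.
2. the crank has made its three turns and every cap sits flush in the carriage at the far end (value of joint crank above 18.4 rad and ((horizontal distance between cap1 and nest1 below 0.006 m and z of cap1 in the frame of nest1 below -0.0062 m and angle between cap1's own z axis and vertical below 0.06 rad) or (horizontal distance between cap1 and nest2 below 0.006 m and z of cap1 in the frame of nest2 below -0.0062 m and angle between cap1's own z axis and vertical below 0.06 rad) or (horizontal distance between cap1 and nest3 below 0.006 m and z of cap1 in the frame of nest3 below -0.0062 m and angle between cap1's own z axis and vertical below 0.06 rad)) and ((horizontal distance between cap2 and nest1 below 0.006 m and z of cap2 in the frame of nest1 below -0.0062 m and angle between cap2's own z axis and vertical below 0.06 rad) or (horizontal distance between cap2 and nest2 below 0.006 m and z of cap2 in the frame of nest2 below -0.0062 m and angle between cap2's own z axis and vertical below 0.06 rad) or (horizontal distance between cap2 and nest3 below 0.006 m and z of cap2 in the frame of nest3 below -0.0062 m and angle between cap2's own z axis and vertical below 0.06 rad)) and ((horizontal distance between cap3 and nest1 below 0.006 m and z of cap3 in the frame of nest1 below -0.0062 m and angle between cap3's own z axis and vertical below 0.06 rad) or (horizontal distance between cap3 and nest2 below 0.006 m and z of cap3 in the frame of nest2 below -0.0062 m and angle between cap3's own z axis and vertical below 0.06 rad) or (horizontal distance between cap3 and nest3 below 0.006 m and z of cap3 in the frame of nest3 below -0.0062 m and angle between cap3's own z axis and vertical below 0.06 rad))), for 0.2 s.
At the end, for the whole second after the job is handed in: Every cap present lies flat, hub up and at rest on the floor of the green tray (none stacked, tilt under 0.08 rad), and the crank stands at three turns (above 18.4 rad) with the carriage within 8 mm of its far end (value of joint crank above 18.4 rad and value of joint carriage above 0.212 m and x of cap1 in the frame of tray between -0.1 and 0.1 m and y of cap1 in the frame of tray between -0.02 and 0.02 m and z of each of cap1, cap2, cap3 in the frame of tray below 0.009 m and angle between each of cap1, cap2, cap3's own z axis and vertical below 0.08 rad and linear speed of each of cap1, cap2, cap3 below 0.02 m/s and x of cap2 in the frame of tray between -0.1 and 0.1 m and y of cap2 in the frame of tray between -0.02 and 0.02 m and x of cap3 in the frame of tray between -0.1 and 0.1 m and y of cap3 in the frame of tray between -0.02 and 0.02 m); the robot touches nothing.
It fails at once if the crank races faster than 4 rad/s either way (velocity of joint crank above 4 rad/s or velocity of joint crank below -4 rad/s).
It fails at once if a bystander is moved more than 40 mm (distance of any of spray, tape, filmroll from where it was at the start of the episode above 0.04 m).
Of cap1, cap2, cap3 only 2 to 3 are there at a start; the rules pass over those that are not, and their reading is None.
At some moment in a run one of cap1, cap2, cap3 may be knocked a few centimetres aside while the robot is not near it.
Once in a run the grip may slacken for a moment while it holds something.
It also fails if it takes over 210 s, if anything falls off the work surface, if the arm or the gripper's body presses on something with over 40 N, if the wrist force passes 120 N, or if a joint passes its speed limit or range.

## Working session

There is one attempt and no reset: what is moved stays moved. The work goes in short steps, Python scripts to look and compute and a tool call to move; the robot and the scene stay as the last step left them, time stands still between calls to the robot, and variables do not carry over. Pictures are saved under pics/ and viewed, and the job is handed in when it is done.

Besides the shell and the picture viewer there is one more tool, called as name(argument=value, ...), one argument or row to a line, values as JSON. play_rows: Moves the arm, as the interface text tells. Its arguments: {"type":"object","properties":{"deltas":{"type":"array","items":{"type":"array","items":{"type":"number"}}},"newtons":{"type":"number"}},"required":["deltas"]}

```bash
ls; mkdir -p pics
cat > h.py <<'E'
import numpy as np, cv2
from station import r, get_image
def cam(n,save=None):
    im=get_image(n)
    if save: cv2.imwrite('pics/'+save+'.png',im['color'])
    f=240/np.tan(np.radians(im['fovy'])/2)
    im['K']=np.array([[f,0,im['cx']],[0,f,im['cy']],[0,0,1.]])
    im['d']=np.array(im['dist_coeffs'],float)
    im['R']=cv2.Rodrigues(np.array(im['rvec'],float))[0]; im['t']=np.array(im['tvec'],float).ravel()
    return im
def ray(im,uv):
    p=cv2.undistortPoints(np.array(uv,float).reshape(-1,1,2),im['K'],im['d']).reshape(-1,2)
    d=np.c_[p,np.ones(len(p))]@im['R']
    return -im['R'].T@im['t'],d
def onplane(im,uv,z):
    o,d=ray(im,uv); s=(z-o[2])/d[:,2]; return o+s[:,None]*d
def proj(im,P):
    return cv2.projectPoints(np.array(P,float).reshape(-1,1,3),np.array(im['rvec'],float),im['t'],im['K'],im['d'])[0].reshape(-1,2)
E
python3 - <<'E'
from h import *
for n in('side','top','wrist'):
    im=cam(n,n+'0'); print(n,im['fovy'],im['d'],-im['R'].T@im['t'])
print(r.get_obs(), r.grip_depth)
E
```

```text
pics
side 49.409052307773756 [-0.12536709  0.          0.          0.          0.        ] [0.24041551 0.67252276 0.85586806]
top 55.99426505842028 [0.00371163 0.         0.         0.         0.        ] [ 0.4973718  -0.01764455  1.26797365]
wrist 66.14700556116895 [0.01704306 0.         0.         0.         0.        ] [ 0.26647242 -0.57147027  0.3845643 ]
{'clock': 0.15, 'qpos': array([-1.36663020e+00,  4.91395453e-01,  1.55930356e+00, -1.12554106e-05,
        1.09175094e+00, -1.05618450e-01]), 'dq': array([ 0.00110123, -0.0030793 , -0.00195447,  0.00032212,  0.00072727,
        0.0016322 ]), 'joint_torque': array([ 2.28546691e-03, -6.12896919e+01, -2.58278239e+01,  6.93040481e-02,
        4.73495072e-02, -8.44333704e-05]), 'eef_pos': array([ 0.19050306, -0.59506142,  0.21421396]), 'ee_rot': array([-2.84104667e-04,  8.07730828e-01, -5.89551291e-01, -3.21015314e-04]), 'ft_force': array([ 0.08453412, -0.32326013,  0.25677667]), 'wrist_torque': array([0.03093672, 0.00589165, 0.01376618]), 'gripper_width': 1.0020391518874556} 0.0188
```

View pics/top0.png

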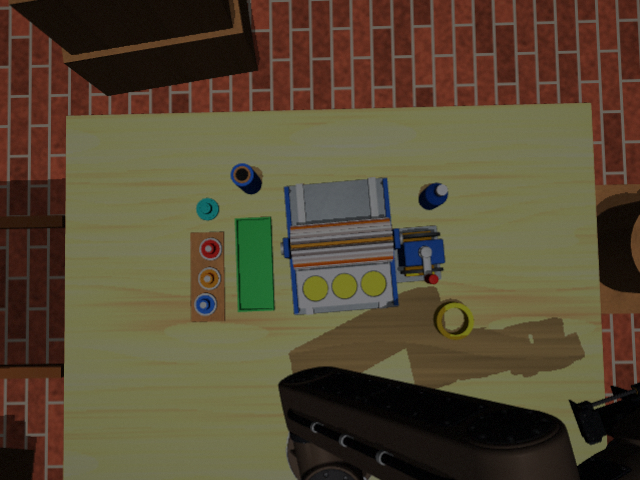

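View pics/side0.png

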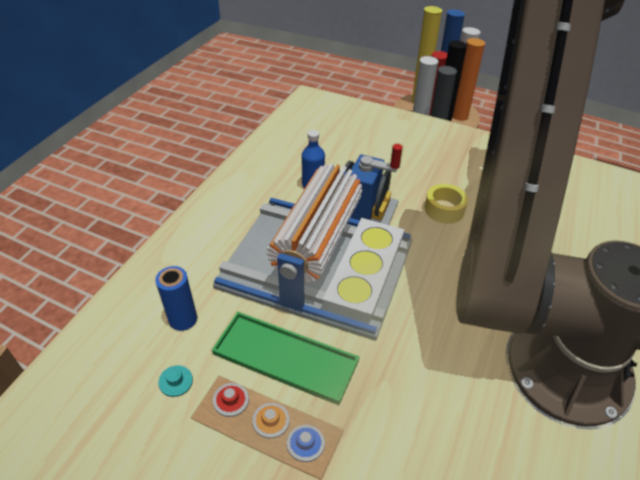

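View pics/wrist0.png

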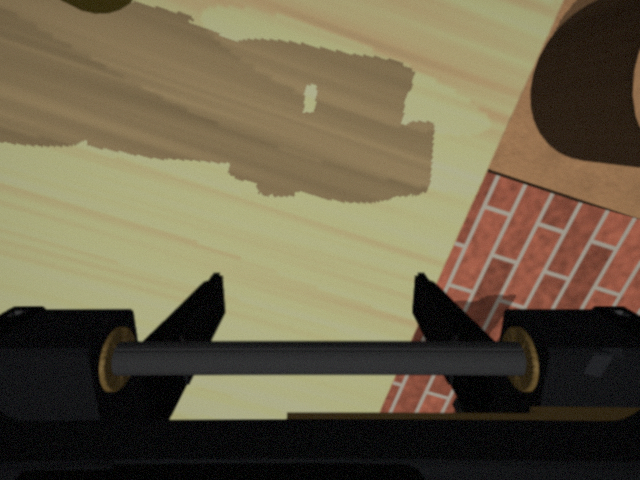

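Top view: red, orange and blue caps on the board at (208,248), (208,278), (205,303). The green tray is at (255,264), the nests at (315,288), (344,286), (373,284), and the handle at (433,279). The turquoise decoy is at (207,209).

```bash
cat >> h.py <<'E'
def blobs(im,lo,hi,roi=None,amin=15):
    hsv=cv2.cvtColor(im['color'],cv2.COLOR_BGR2HSV)
    m=cv2.inRange(hsv,np.array(lo),np.array(hi))
    if roi: 
        k=np.zeros_like(m); x0,y0,x1,y1=roi; k[y0:y1,x0:x1]=1; m=m*k
    n,l,s,c=cv2.connectedComponentsWithStats(m)
    return [(c[i],s[i]) for i in range(1,n) if s[i][4]>=amin], m
def grp(im,U,z): return np.round(onplane(im,U,z),4)
E
python3 - <<'E'
from h import *
T=cam('top');S=cam('side')
cols={'red':((0,120,60),(6,255,255)),'orange':((7,140,60),(18,255,255)),'blue':((100,120,60),(125,255,255)),'yel':((22,130,80),(35,255,255)),'green':((50,120,40),(75,255,255)),'turq':((80,120,60),(98,255,255))}
for n,im,roi in(('top',T,(180,170,460,345)),('side',S,(150,120,470,480))):
  for k,(lo,hi) in cols.items():
    b,_=blobs(im,lo,hi,roi,12)
    for c,s in b: print(n,k,c.round(1),s, grp(im,c,{'red':.034,'orange':.034,'blue':.034,'yel':.052,'green':.01,'turq':.028}[k])[0])
for n,im,roi in(('T',T,(170,190,470,350)),('S',S,(180,100,440,480))):
  x0,y0,x1,y1=roi
  sub=im['color'][y0:y1,x0:x1]; s=min(800/sub.shape[1],600/sub.shape[0])
  cv2.imwrite(f'pics/z{n}.png',np.clip(cv2.resize(sub,None,fx=s,fy=s,interpolation=cv2.INTER_CUBIC)*1.3,0,255)); print(s)
E
```

```text
top red [209.9 248.7] [201 240  19  18 201] [0.5546 0.3226 0.034 ]
top red [433. 279.] [429 275   9   9  69] [ 0.4604 -0.2854  0.034 ]
top orange [241.9 176.7] [234 170  16  13  51] [0.7521 0.2325 0.034 ]
top orange [340.2 223.8] [291 219  99  11 224] [ 0.616  -0.0364  0.034 ]
top orange [206.5 276.1] [ 191  232   34   90 1541] [0.4796 0.3327 0.034 ]
top orange [341.9 242.1] [290 236 103  13 366] [ 0.5658 -0.0401  0.034 ]
top orange [343.  261.3] [294 256  99  11 292] [ 0.5131 -0.0421  0.034 ]
top orange [208.9 278.3] [200 270  19  18 208] [0.4736 0.3259 0.034 ]
top blue [242.8 179.1] [231 170  23  17 116] [0.7455 0.23   0.034 ]
top blue [386.  197.6] [383 178   7  40 161] [ 0.6857 -0.1636  0.034 ]
top blue [434.4 196.2] [426 183  21  22 209] [ 0.6865 -0.2958  0.034 ]
top blue [287.  222.1] [283 187   9  71 285] [0.6238 0.1096 0.034 ]
top blue [396.6 238. ] [394 229   6  19  96] [ 0.574  -0.1896  0.034 ]
top blue [423.5 251.6] [404 239  41  27 728] [ 0.5354 -0.2617  0.034 ]
top blue [294.  288.2] [290 259   9  55 215] [0.4422 0.0931 0.034 ]
top blue [393.7 279.8] [390 259   8  42 173
[... 1812 characters left out ...]
 [299 438  15   7  23] [0.3969 0.3546 0.034 ]
side yel [444.1 199.6] [425 185  42  32 860] [ 0.351  -0.3096  0.052 ]
side yel [387.3 194.3] [385 191   6   8  30] [ 0.4808 -0.269   0.052 ]
side yel [382.4 205.9] [379 201   8  11  54] [ 0.4771 -0.224   0.052 ]
side yel [376.1 237.5] [362 229  29  18 403] [ 0.4546 -0.119   0.052 ]
side yel [359.8 255.1] [353 253  17   7  49] [ 0.4678 -0.0546  0.052 ]
side green [273.5 351.7] [ 213  313  123   75 4958] [0.5354 0.2107 0.01  ]
side turq [175.1 380.7] [159 366  33  30 762] [0.659  0.3509 0.028 ]
2.6666666666666665
1.5789473684210527[ WARN:0@2.577] global loadsave.cpp:1063 imwrite_ Unsupported depth image for selected encoder is fallbacked to CV_8U.
```

View pics/zT.png

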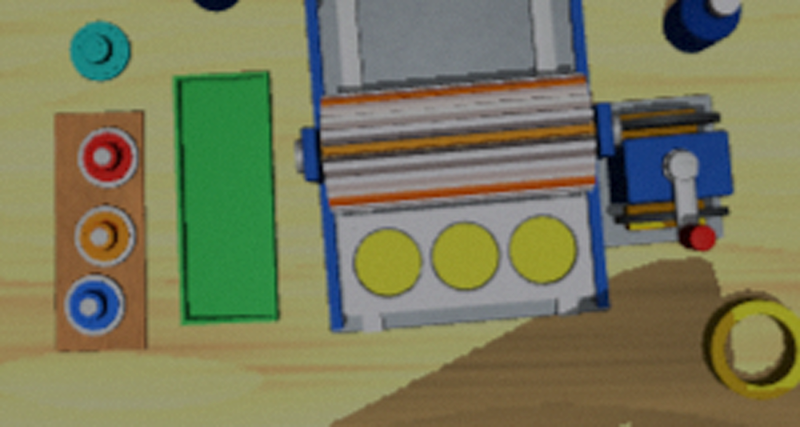

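View pics/zS.png

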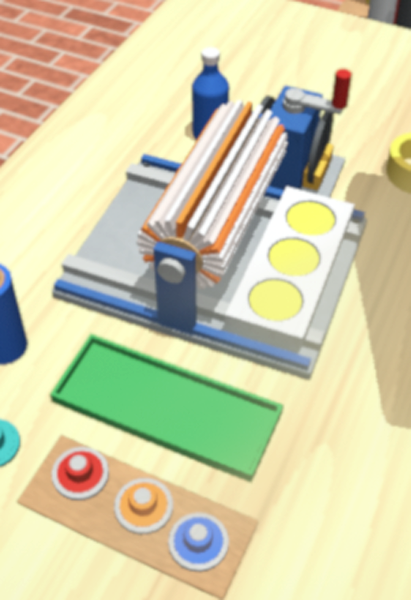

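Run:
```python
from h import *
T=cam('top');S=cam('side')
print('handle top@.212',grp(T,[433,279],.212))
# side: handle blob centre & top
oT,dT=ray(T,[[433,279]]);oS,dS=ray(S,[[395.8,155.6]])
def tri(o1,d1,o2,d2):
    A=np.c_[d1,-d2]; s=np.linalg.lstsq(A,o2-o1,rcond=None)[0]; p,q=o1+s[0]*d1,o2+s[1]*d2; return (p+q)/2,np.linalg.norm(p-q)
print('handle tri',tri(oT,dT[0],oS,dS[0]))
for n,im in(('T',T),('S',S)):
    b,m=blobs(im,(50,120,40),(75,255,255),None,500)
    cs,_=cv2.findContours(m,cv2.RETR_EXTERNAL,cv2.CHAIN_APPROX_NONE); c=max(cs,key=cv2.contourArea)
    if n=='T':
        bx=cv2.boxPoints(cv2.minAreaRect(c)); P=grp(im,bx,.018)
        print(n,bx,P,P.mean(0),np.linalg.norm(np.diff(P,axis=0),axis=1))
b,m=blobs(T,(7,100,30),(18,190,160),(188,225,228,330),300)
cs,_=cv2.findContours(m,cv2.RETR_EXTERNAL,cv2.CHAIN_APPROX_NONE); c=max(cs,key=cv2.contourArea)
bx=cv2.boxPoints(cv2.minAreaRect(c)); P=grp(T,bx,.006); print('board',P,P.mean(0),np.linalg.norm(np.diff(P,axis=0),axis=1))
```

```text
handle top@.212 [[ 0.4657 -0.2467  0.212 ]]
handle tri (array([ 0.46675701, -0.25286277,  0.18070075]), np.float64(0.004115869771302318))
T [[234.51854 217.79597]
 [270.68036 216.57014]
 [273.8482  310.0221 ]
 [237.6864  311.24792]] [[0.6404 0.2576 0.018 ]
 [0.6417 0.1565 0.018 ]
 [0.3826 0.1512 0.018 ]
 [0.381  0.2513 0.018 ]] [0.511425 0.20415  0.018   ] [0.10110836 0.2591542  0.10011279]
board [[0.6042 0.3863 0.006 ]
 [0.6022 0.2875 0.006 ]
 [0.3535 0.2896 0.006 ]
 [0.3552 0.3876 0.006 ]] [0.478775 0.33775  0.006   ] [0.09882024 0.24870887 0.09801474]
```

play_rows(
  deltas=[
    [0.05,0.05,0.03,0,0,10,0.09],
    [0.09,0.1,0.06,0,0,20,0.09],
    [0.13,0.15,0.09,0,0,30,0.09],
    [0.17,0.2,0.11,0,0,40,0.09],
    [0.21,0.25,0.11,0,0,50,0.09],
    [0.24,0.3,0.11,0,0,60,0.09],
    [0.27,0.35,0.11,0,0,70,0.09],
    [0.28,0.4,0.11,0,0,80,0.09],
    [0.28,0.45,0.11,0,0,90,0.09],
    [0.28,0.5,0.11,0,0,100,0.09],
    [0.28,0.55,0.11,0,0,110,0.09],
    [0.28,0.6,0.11,0,0,120,0.09],
  ],
)

```text
clock: 1.85
eef_pos: [0.4703, 0.0064, 0.3249]
ee_rot: [0.0, 0.913, 0.407, 0.0]
ft_force: [0.8, -0.2, 0.1]
gripper_width: 0.947
```

play_rows(
  deltas=[
    [0.03,0.05,0,0,0,9,0.09],
    [0.06,0.1,0,0,0,18,0.09],
    [0.09,0.15,0,0,0,27,0.09],
    [0.12,0.2,0,0,0,36,0.09],
    [0.13,0.25,0,0,0,46,0.09],
    [0.13,0.3,0,0,0,46,0.09],
    [0.13,0.32,0,0,0,46,0.09],
    [0.13,0.32,0,0,0,46,0.09],
    [0.13,0.32,0,0,0,46,0.09],
  ],
)

```text
clock: 2.98
eef_pos: [0.6007, 0.3234, 0.3248]
ee_rot: [0.0, 0.684, 0.73, -0.0]
ft_force: [0.0, 0.2, 0.4]
gripper_width: 0.946
```

Run:
```python
from h import *
W=cam('wrist','w1'); o=r.get_obs(); print(o['eef_pos'],o['ee_rot'],o['qpos'],-W['R'].T@W['t'])
```

```text
[0.60079871 0.32326599 0.32496786] [1.34776294e-04 6.84082040e-01 7.29405060e-01 5.48935162e-05] [ 3.96967389e-01  5.01171467e-01  1.24588768e+00 -2.04431869e-04
  1.39432325e+00 -1.23790048e+00] [0.51991734 0.3175043  0.49527892]
```

View pics/w1.png

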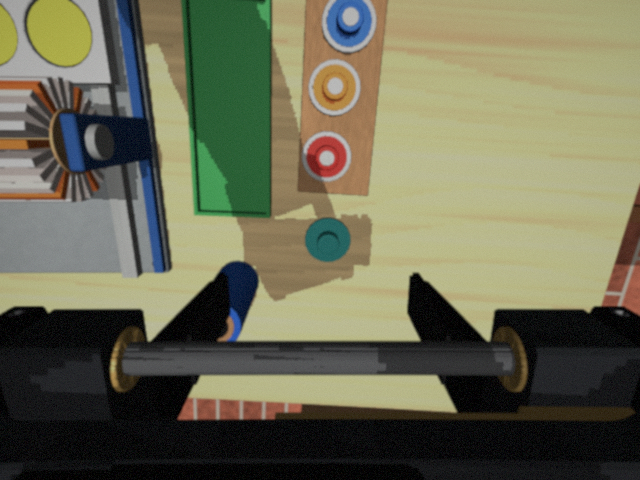

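Wrist view: blue (348,22), orange (334,87), red (326,157), with white flange rims and pale hub tops. The decoy is at (327,240).

```bash
cat >> h.py <<'E'
def cap_rim(im,c,rad,zr,zt):
    """flange ellipse: low-sat or coloured pixels vs brown board around approx pixel c"""
    hsv=cv2.cvtColor(im['color'],cv2.COLOR_BGR2HSV)
    x,y=int(c[0]),int(c[1]); k=np.zeros(hsv.shape[:2],np.uint8); cv2.circle(k,(x,y),int(rad*1.35),255,-1)
    low=cv2.inRange(hsv,np.array((0,0,90)),np.array((179,75,255)))&k
    out={}
    n,l,s,cc=cv2.connectedComponentsWithStats(low)
    ms=sorted(range(1,n),key=lambda i:-s[i][2]*s[i][3])
    if ms:
        pts=cv2.findNonZero((l==ms[0]).astype(np.uint8)); h=cv2.convexHull(pts)
        e=cv2.fitEllipse(h) if len(h)>=5 else None
        out['rim']=(e[0],e[1],onplane(im,e[0],zr)[0].round(4))
    # hub top: small low-sat blob nearest the centre
    cand=[i for i in ms[1:] if s[i][4]>15]
    if cand:
        i=min(cand,key=lambda i:np.hypot(*(cc[i]-c))); out['top']=(cc[i].round(1),s[i].tolist(),onplane(im,cc[i],zt)[0].round(4))
    return out
E
python3 - <<'E'
from h import *
W=cam('wrist');T=cam('top')
for n,c in(('blue',(348,22)),('orange',(334,87)),('red',(326,157))):print(n,cap_rim(W,c,25,.014,.034))
for n,c in(('blue',(205,303)),('orange',(209,278)),('red',(210,248))):print(n,cap_rim(T,c,11,.014,.034))
E
```

```text
blue {'rim': ((348.6783142089844, 21.002548217773438), (55.36656951904297, 63.43621826171875), array([0.4003, 0.3452, 0.014 ])), 'top': (array([350.2,  16. ]), [342, 7, 17, 19, 251], array([0.4003, 0.3453, 0.034 ]))}
orange {'rim': ((334.0984802246094, 86.82047271728516), (52.8718376159668, 57.32779312133789), array([0.4715, 0.3337, 0.014 ])), 'top': (array([334.9,  85.3]), [327, 77, 16, 17, 209], array([0.4718, 0.3338, 0.034 ]))}
red {'rim': ((326.1851806640625, 155.9058074951172), (50.182373046875, 51.32786178588867), array([0.5538, 0.3298, 0.014 ])), 'top': (array([326.5, 157.8]), [320, 151, 14, 15, 175], array([0.5545, 0.3298, 0.034 ]))}
blue {'rim': ((204.899169921875, 304.1165771484375), (22.249624252319336, 22.89849853515625), array([0.4019, 0.3432, 0.014 ])), 'top': (array([202.6, 304.6]), [200, 302, 6, 6, 30], array([0.4022, 0.3437, 0.034 ]))}
orange {'rim': ((208.7340545654297, 278.1488037109375), (22.250133514404297, 22.8262882232666), array([0.4737, 0.3321, 0.014 ])), 'top': (array([206.6, 278.5]), [204, 276, 6, 6, 31], array([0.4733, 0.3324, 0.034 ]))}
red {'rim': ((209.56105041503906, 248.9343719482422), (21.152301788330078, 22.393478393554688), array([0.555 , 0.3292, 0.014 ])), 'top': (array([207.7, 248.4]), [205, 246, 6, 6, 29], array([0.5556, 0.3287, 0.034 ]))}
```

play_rows(
  deltas=[
    [-0.03,0.005,-0.06,0,0,0,0.06],
    [-0.0465,0.0065,-0.12,0,0,0,0.06],
    [-0.0465,0.0065,-0.18,0,0,0,0.06],
    [-0.0465,0.0065,-0.24,0,0,0,0.06],
    [-0.0465,0.0065,-0.28,0,0,0,0.06],
    [-0.0465,0.0065,-0.3,0,0,0,0.06],
    [-0.0465,0.0065,-0.307,0,0,0,0.06],
    [-0.0465,0.0065,-0.307,0,0,0,0.06],
    [-0.0465,0.0065,-0.307,0,0,0,0.0],
    [-0.0465,0.0065,-0.307,0,0,0,0.0],
    [-0.0465,0.0065,-0.307,0,0,0,0.0],
    [-0.0465,0.0065,-0.307,0,0,0,0.0],
  ],
  newtons=30,
)

```text
clock: 4.62
eef_pos: [0.5542, 0.3313, 0.018]
ee_rot: [0.0, 0.684, 0.73, 0.0]
ft_force: [-0.7, 0.4, 3.5]
gripper_width: 0.304
```

play_rows(
  deltas=[
    [0,0,0.05,0,0,0,0.0],
    [0,0,0.11,0,0,0,0.0],
    [-0.05,-0.02,0.15,0,0,0,0.0],
    [-0.09,-0.06,0.15,0,0,0,0.0],
    [-0.112,-0.11,0.15,0,0,0,0.0],
    [-0.112,-0.17,0.15,0,0,0,0.0],
    [-0.112,-0.23,0.15,0,0,0,0.0],
    [-0.112,-0.28,0.15,0,0,0,0.0],
    [-0.112,-0.295,0.15,0,0,0,0.0],
    [-0.112,-0.295,0.15,0,0,0,0.0],
    [-0.112,-0.295,0.15,0,0,0,0.0],
  ],
)

```text
clock: 6.0
eef_pos: [0.4421, 0.0372, 0.1676]
ee_rot: [-0.0, 0.683, 0.73, 0.0]
ft_force: [0.1, 0.3, -0.1]
gripper_width: 0.307
```

Run:
```python
from h import *
W=cam('wrist','w2'); o=r.get_obs(); print(o['eef_pos'],o['ee_rot'],o['gripper_width'])
T=cam('top','t2')
b,_=blobs(W,(22,130,60),(35,255,255),None,200)
for c,s in b: print(c.round(1),s,grp(W,c,.052))
```

```text
[0.44207565 0.03734806 0.16764257] [-8.33229115e-05  6.83062854e-01  7.30359587e-01  6.77546770e-05] 0.3082889195894953
[122.8 230. ] [  81  190   84   80 5152] [[ 0.4501 -0.1198  0.052 ]]
[220.9 230.1] [ 180  191   83   79 5122] [[ 0.445  -0.0417  0.052 ]]
[317.7 216.1] [ 277  191   83   52 2894] [[0.4285 0.0353 0.052 ]]
```

View pics/w2.png

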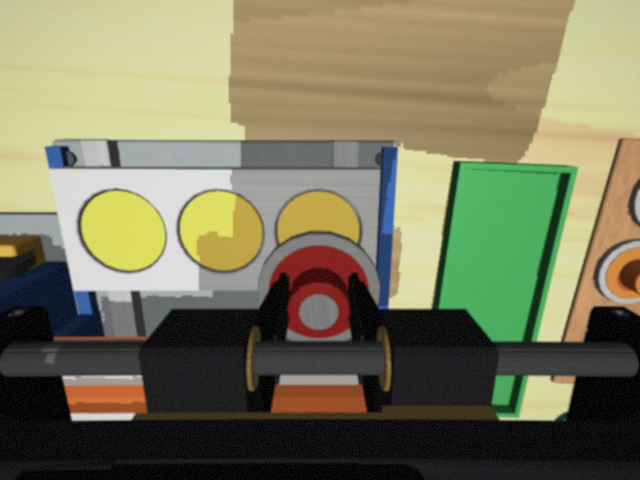

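View pics/t2.png

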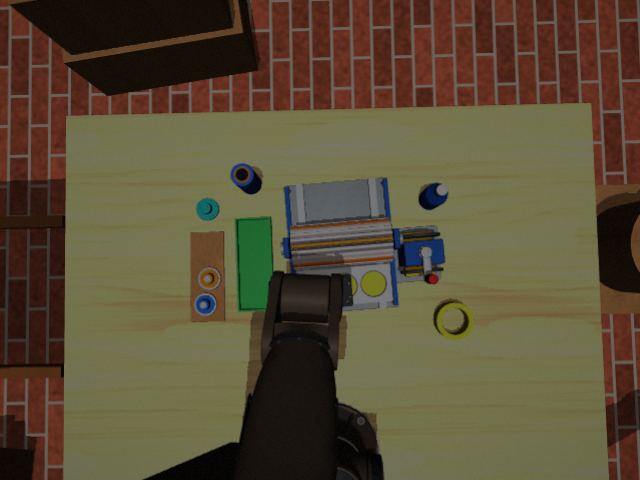

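play_rows(
  deltas=[
    [-0.001,-0.0015,-0.05,0,0,0,0.0],
    [-0.001,-0.0015,-0.085,0,0,0,0.0],
    [-0.001,-0.0015,-0.095,0,0,0,0.0],
    [-0.001,-0.0015,-0.1,0,0,0,0.0],
    [-0.001,-0.0015,-0.1025,0,0,0,0.0],
    [-0.001,-0.0015,-0.1025,0,0,0,0.0],
  ],
)

```text
clock: 6.85
eef_pos: [0.4414, 0.0348, 0.0658]
ee_rot: [0.0, 0.684, 0.73, 0.0]
ft_force: [0.7, -0.3, -1.8]
gripper_width: 0.314
```

Run:
```python
from h import *
W=cam('wrist','w3'); o=r.get_obs(); print(o['eef_pos'],o['ft_force'],o['gripper_width'])
```

```text
[0.44140464 0.03474936 0.06582247] [-0.49947746 -0.86304432 -1.0292727 ] 0.3051112538368851
```

View pics/w3.png

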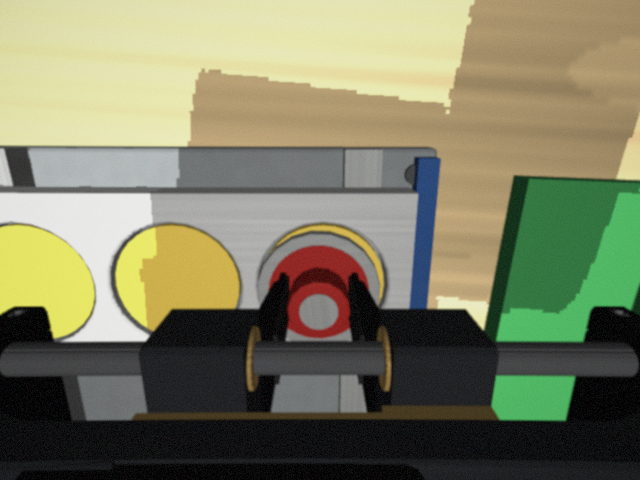

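Run:
```python
from h import *
W=cam('wrist')
print('nest edge -x pt:',grp(W,[322,223.5],.055),'rim edge -x pt:',grp(W,[321,232.5],.0618),'y edges rim',grp(W,[[259,280],[384,280]],.0618), 'nest2 ctr')
b,_=blobs(W,(22,130,60),(35,255,255),None,200)
for c,s in b: print(c.round(1),s,grp(W,c,.052))
c=W['color'][205:345,90:400]; cv2.imwrite('pics/w3z.png',cv2.resize(c,None,fx=2.5,fy=2.5,interpolation=cv2.INTER_CUBIC))
```

```text
nest edge -x pt: [[0.4069 0.0337 0.055 ]] rim edge -x pt: [[0.4097 0.0333 0.0618]] y edges rim [[0.4369 0.0034 0.0618]
 [0.4328 0.0671 0.0618]] nest2 ctr
[ 44.  277.3] [   0  224   95  114 7556] [[ 0.4468 -0.1122  0.052 ]]
[174.9 274. ] [ 116  224  124  108 9386] [[ 0.4406 -0.043   0.052 ]]
[343.9 243.6] [276 224 108  75 875] [[0.4178 0.0459 0.052 ]]
```

View pics/w3z.png

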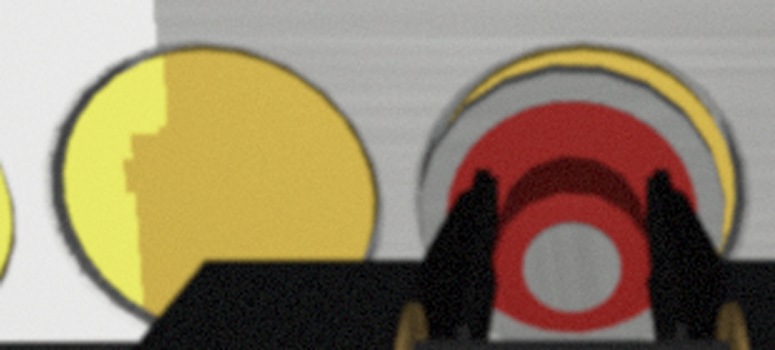

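play_rows(
  deltas=[
    [0,0,-0.001,0,0,0,0.045],
    [0,0,-0.001,0,0,0,0.045],
    [0,0,-0.001,0,0,0,0.045],
    [0,0,0.02,0,0,0,0.045],
    [0,0,0.04,0,0,0,0.0],
    [0,0,0.04,0,0,0,0.0],
    [0,0,0.04,0,0,0,0.0],
    [0,0,0.025,0,0,0,0.0],
    [0,0,0.016,0,0,0,0.0],
    [0,0,0.012,0,0,0,0.0],
    [0,0,0.009,0,0,0,0.0],
  ],
)

```text
clock: 8.32
eef_pos: [0.4411, 0.0347, 0.0747]
ee_rot: [-0.0, 0.684, 0.73, -0.0]
ft_force: [-11.6, -0.3, 58.8]
gripper_width: 0.008
```

play_rows(
  deltas=[
    [0,0,0.004,0,0,0,0.0],
    [0,0,0.04,0,0,0,0.0],
    [0,0,0.09,0,0,0,0.0],
    [0.03,-0.03,0.12,0,0,0,0.0],
    [0.05,-0.03,0.12,0,0,0,0.06],
  ],
)

```text
clock: 8.95
eef_pos: [0.4929, 0.0034, 0.1965]
ee_rot: [0.002, 0.684, 0.729, 0.001]
ft_force: [-0.7, 0.7, -0.5]
gripper_width: 0.059
```

Run:
```python
from h import *
W=cam('wrist','w4'); o=r.get_obs(); print(o['eef_pos'],o['ft_force'],o['gripper_width'])
S=cam('side','s4'); c=S['color'][200:340,250:430]; cv2.imwrite('pics/s4z.png',cv2.resize(c,None,fx=4,fy=4,interpolation=cv2.INTER_CUBIC))
```

```text
[0.4942958  0.00379411 0.1952331 ] [-0.30347049 -0.70744135 -0.91961142] 0.10240335718081399
```

View pics/w4.png

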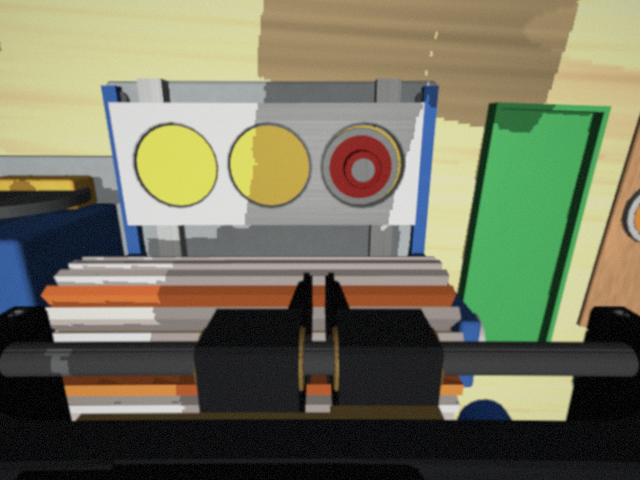

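View pics/s4z.png

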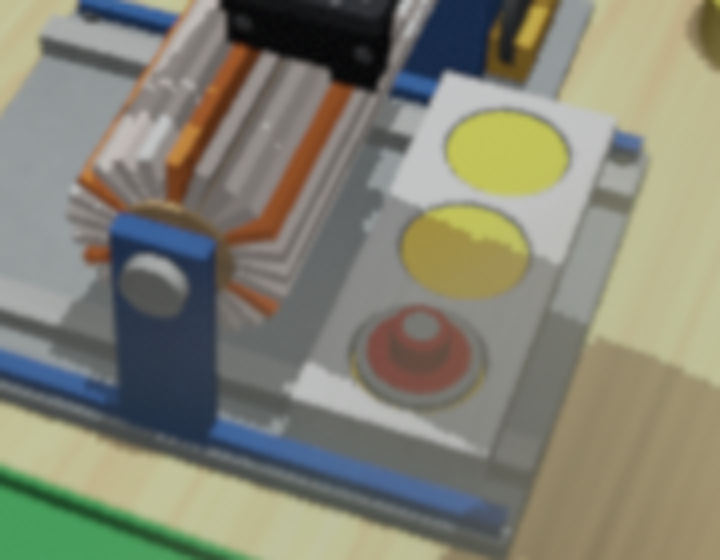

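play_rows(
  deltas=[
    [-0.0185,0.04,0.01,0,0,0,0.06],
    [-0.0185,0.1,0.01,0,0,0,0.06],
    [-0.0185,0.16,0.0,0,0,0,0.06],
    [-0.0185,0.22,0.0,0,0,0,0.06],
    [-0.0185,0.28,-0.03,0,0,0,0.06],
    [-0.0185,0.328,-0.07,0,0,0,0.06],
    [-0.0185,0.328,-0.12,0,0,0,0.06],
    [-0.0185,0.328,-0.15,0,0,0,0.06],
    [-0.0185,0.328,-0.168,0,0,0,0.06],
    [-0.0185,0.328,-0.176,0,0,0,0.06],
    [-0.0185,0.328,-0.176,0,0,0,0.06],
  ],
)

```text
clock: 10.42
eef_pos: [0.4727, 0.3326, 0.0185]
ee_rot: [-0.0, 0.684, 0.73, 0.0]
ft_force: [0.5, 0.1, 0.6]
gripper_width: 0.63
```

Run:
```python
from h import *
W=cam('wrist','w5'); o=r.get_obs(); print(o['eef_pos'],o['ft_force'],o['gripper_width'])
T=cam('top','t5')
```

```text
[0.47286144 0.33277117 0.01891446] [ 0.25620886 -0.33646341  0.81633543] 0.6314982644611284
```

View pics/w5.png

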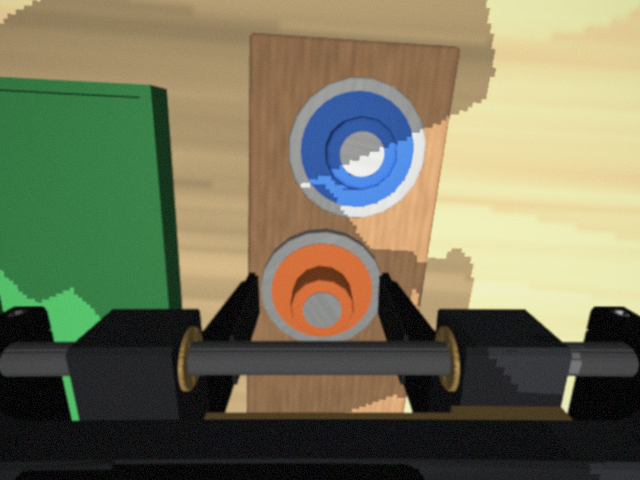

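play_rows(
  deltas=[
    [0,0,0,0,0,0,0.0],
    [0,0,0,0,0,0,0.0],
    [0,0,0,0,0,0,0.0],
    [0,0,0.05,0,0,0,0.0],
    [0,-0.01,0.11,0,0,0,0.0],
    [-0.01,-0.06,0.12,0,0,0,0.0],
    [-0.0268,-0.12,0.12,0,0,0,0.0],
    [-0.0268,-0.18,0.12,0,0,0,0.0],
    [-0.0268,-0.24,0.12,0,0,0,0.0],
    [-0.0268,-0.3,0.12,0,0,0,0.0],
    [-0.0268,-0.35,0.1,0,0,0,0.0],
    [-0.0268,-0.3747,0.08,0,0,0,0.0],
  ],
  newtons=30,
)

```text
clock: 12.02
eef_pos: [0.4458, -0.0442, 0.098]
ee_rot: [0.001, 0.684, 0.729, 0.0]
ft_force: [0.5, -0.0, -0.5]
gripper_width: 0.007
```

The gripper is shut on nothing, so the cap was lost. I'll look.

Run:
```python
from h import *
W=cam('wrist','w6');T=cam('top','t6');S=cam('side','s6')
```

```text
(no output)
```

View pics/w6.png

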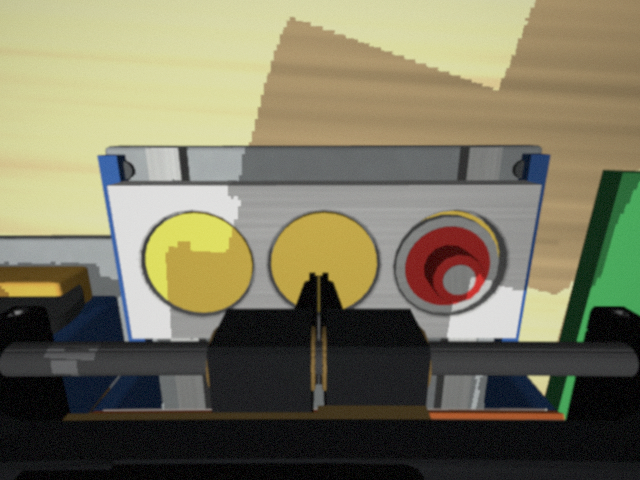

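View pics/s6.png

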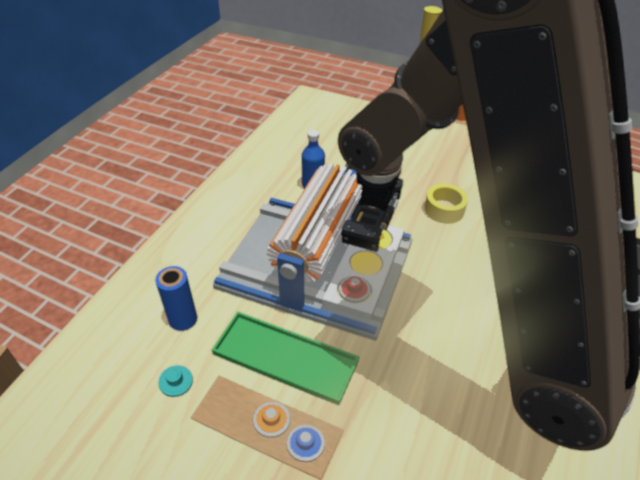

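View pics/t6.png

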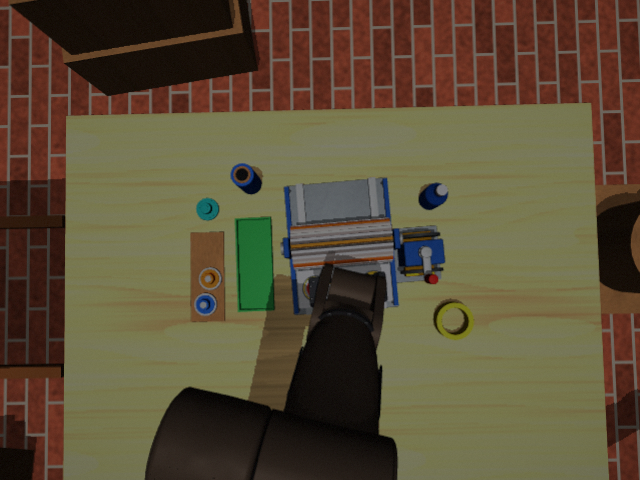

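The orange cap never left the board: I lifted before the fingers had closed. I'll re-measure and go back with a longer closing time.

Run:
```python
from h import *
T=cam('top')
for n,c in(('blue',(205,303)),('orange',(209,278))):print(n,cap_rim(T,c,11,.014,.034))
print(r.get_obs()['eef_pos'])
```

```text
blue {'rim': ((204.70274353027344, 304.0805969238281), (21.92269515991211, 22.689044952392578), array([0.402 , 0.3438, 0.014 ])), 'top': (array([202.6, 304.6]), [200, 302, 6, 6, 30], array([0.4022, 0.3437, 0.034 ]))}
orange {'rim': ((209.39706420898438, 278.2275390625), (21.81341552734375, 22.677106857299805), array([0.4734, 0.3302, 0.014 ])), 'top': (array([207.5, 278.5]), [205, 276, 6, 6, 32], array([0.4732, 0.3299, 0.034 ]))}
[ 0.44564608 -0.04189615  0.09824727]
```

play_rows(
  deltas=[
    [0.0,0.03,0.04,0,0,0,0.06],
    [0.02,0.08,0.06,0,0,0,0.06],
    [0.0268,0.14,0.06,0,0,0,0.06],
    [0.0268,0.2,0.06,0,0,0,0.06],
    [0.0268,0.26,0.06,0,0,0,0.06],
    [0.0268,0.32,0.06,0,0,0,0.06],
    [0.0268,0.3747,0.04,0,0,0,0.06],
    [0.0268,0.3757,0.02,0,0,0,0.06],
    [0.0268,0.3757,0.02,0,0,0,0.06],
  ],
)

```text
clock: 13.35
eef_pos: [0.4709, 0.3351, 0.1178]
ee_rot: [-0.0, 0.683, 0.731, -0.001]
ft_force: [-1.4, 0.0, 0.6]
gripper_width: 0.631
```

Run:
```python
from h import *
W=cam('wrist','w7'); o=r.get_obs(); print(o['eef_pos'],o['gripper_width'])
```

```text
[0.47166036 0.33458474 0.11869286] 0.6307218157954889
```

View pics/w7.png

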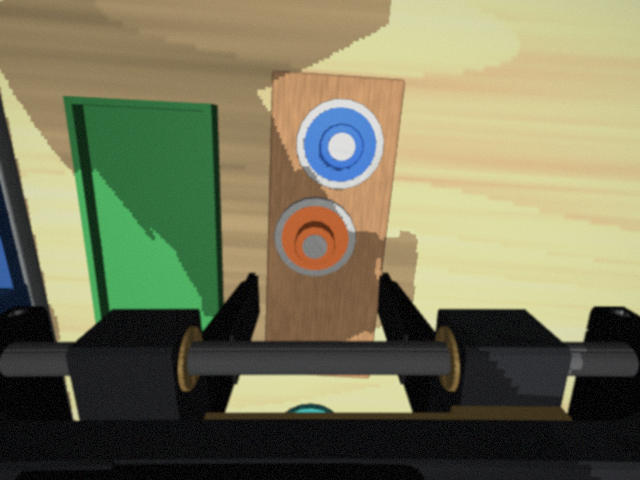

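play_rows(
  deltas=[
    [0,-0.003,-0.05,0,0,0,0.06],
    [0,-0.003,-0.08,0,0,0,0.06],
    [0,-0.003,-0.1,0,0,0,0.06],
    [0,-0.003,-0.1002,0,0,0,0.06],
    [0,-0.003,-0.1002,0,0,0,0.0],
    [0,-0.003,-0.1002,0,0,0,0.0],
    [0,-0.003,-0.1002,0,0,0,0.0],
    [0,-0.003,-0.1002,0,0,0,0.0],
    [0,-0.003,-0.1002,0,0,0,0.0],
    [0,-0.003,-0.09,0,0,0,0.0],
    [0,-0.003,-0.06,0,0,0,0.0],
  ],
)

```text
clock: 14.78
eef_pos: [0.4719, 0.3304, 0.0579]
ee_rot: [-0.0, 0.684, 0.73, -0.001]
ft_force: [-1.1, 0.6, -0.6]
gripper_width: 0.309
```

play_rows(
  deltas=[
    [0,0,0.05,0,0,0,0.0],
    [0,-0.03,0.08,0,0,0,0.0],
    [-0.01,-0.08,0.09,0,0,0,0.0],
    [-0.0262,-0.13,0.09,0,0,0,0.0],
    [-0.0262,-0.19,0.09,0,0,0,0.0],
    [-0.0262,-0.25,0.09,0,0,0,0.0],
    [-0.0262,-0.31,0.09,0,0,0,0.0],
    [-0.0262,-0.36,0.08,0,0,0,0.0],
    [-0.0262,-0.3727,0.06,0,0,0,0.0],
    [-0.0262,-0.3727,0.035,0,0,0,0.0],
    [-0.0262,-0.3727,0.02,0,0,0,0.0],
    [-0.0262,-0.3727,0.012,0,0,0,0.0],
  ],
)

```text
clock: 16.27
eef_pos: [0.4462, -0.042, 0.0699]
ee_rot: [-0.0, 0.684, 0.73, -0.0]
ft_force: [0.2, 0.2, -0.1]
gripper_width: 0.308
```

Run:
```python
from h import *
W=cam('wrist','w8'); o=r.get_obs(); print(o['eef_pos'],o['gripper_width'])
c=W['color'][205:345,150:470]; cv2.imwrite('pics/w8z.png',cv2.resize(c,None,fx=2.5,fy=2.5,interpolation=cv2.INTER_CUBIC))
```

```text
[ 0.44605369 -0.04190058  0.06935343] 0.301635623953944
```

View pics/w8z.png

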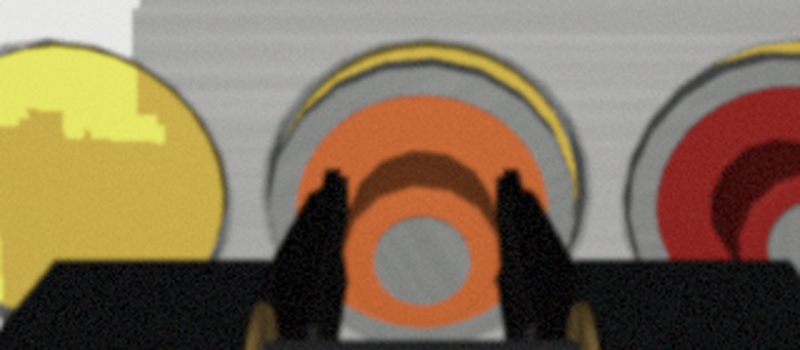

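play_rows(
  deltas=[
    [0,0,-0.0045,0,0,0,0.0],
    [0,0,-0.0045,0,0,0,0.045],
    [0,0,-0.0045,0,0,0,0.045],
    [0,0,-0.0045,0,0,0,0.045],
    [0,0,0.015,0,0,0,0.045],
    [0,0,0.035,0,0,0,0.0],
    [0,0,0.035,0,0,0,0.0],
    [0,0,0.035,0,0,0,0.0],
    [0,0,0.02,0,0,0,0.0],
    [0,0,0.01,0,0,0,0.0],
    [0,0,0.007,0,0,0,0.0],
    [0,0,0.006,0,0,0,0.0],
  ],
)

```text
clock: 17.82
eef_pos: [0.4461, -0.0419, 0.076]
ee_rot: [-0.0, 0.684, 0.73, -0.0]
ft_force: [-1.7, -0.2, 4.3]
gripper_width: 0.006
```

play_rows(
  deltas=[
    [0,0,-0.0005,0,0,0,0.0],
    [0,0,-0.001,0,0,0,0.0],
    [0,0,-0.001,0,0,0,0.0],
  ],
)

```text
clock: 18.2
eef_pos: [0.4461, -0.0419, 0.0752]
ee_rot: [-0.0, 0.684, 0.73, -0.0]
ft_force: [-3.3, 0.3, 4.6]
gripper_width: 0.004
```

play_rows(
  deltas=[
    [0,0,-0.0005,0,0,0,0.0],
    [0,0,-0.001,0,0,0,0.0],
    [0,0,-0.001,0,0,0,0.0],
  ],
)

```text
clock: 18.58
eef_pos: [0.4463, -0.0419, 0.0751]
ee_rot: [0.0, 0.684, 0.73, 0.0]
ft_force: [-6.8, 1.1, 21.1]
gripper_width: 0.005
```

play_rows(
  deltas=[
    [0,0,0.02,0,0,0,0.0],
    [0,0.02,0.07,0,0,0,0.06],
    [-0.02,0.08,0.09,0,0,0,0.06],
    [-0.045,0.14,0.09,0,0,0,0.06],
    [-0.045,0.2,0.09,0,0,0,0.06],
    [-0.045,0.26,0.09,0,0,0,0.06],
    [-0.045,0.32,0.08,0,0,0,0.06],
    [-0.045,0.37,0.04,0,0,0,0.06],
    [-0.045,0.3865,0.0,0,0,0,0.06],
    [-0.045,0.3865,-0.03,0,0,0,0.06],
    [-0.045,0.3865,-0.05,0,0,0,0.06],
    [-0.045,0.3865,-0.0565,0,0,0,0.06],
  ],
)

```text
clock: 20.08
eef_pos: [0.4012, 0.3445, 0.0166]
ee_rot: [-0.0, 0.684, 0.73, -0.001]
ft_force: [0.9, -0.7, -0.1]
gripper_width: 0.63
```

Run:
```python
from h import *
W=cam('wrist','w9'); o=r.get_obs(); print(o['eef_pos'],o['gripper_width'])
```

```text
[0.40121898 0.34446456 0.01659955] 0.627580534183515
```

View pics/w9.png

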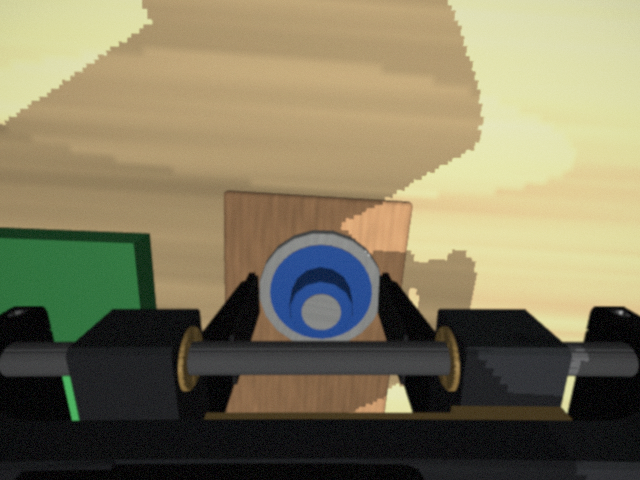

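Blue hub centred at (320,313), same as earlier good grasps. Grip and lift.

play_rows(
  deltas=[
    [0,0,0,0,0,0,0.0],
    [0,0,0,0,0,0,0.0],
    [0,0,0,0,0,0,0.0],
    [0,0,0,0,0,0,0.0],
    [0,0,0,0,0,0,0.0],
    [0,0,0.02,0,0,0,0.0],
    [0,0,0.07,0,0,0,0.0],
    [0,-0.03,0.12,0,0,0,0.0],
  ],
)

```text
clock: 21.12
eef_pos: [0.4012, 0.315, 0.1387]
ee_rot: [-0.0, 0.683, 0.73, -0.0]
ft_force: [0.1, -0.1, -0.5]
gripper_width: 0.309
```

play_rows(
  deltas=[
    [0.03,-0.05,0.01,0,0,0,0.0],
    [0.045,-0.11,0.01,0,0,0,0.0],
    [0.05,-0.17,0.01,0,0,0,0.0],
    [0.05,-0.23,0.01,0,0,0,0.0],
    [0.05,-0.29,0.01,0,0,0,0.0],
    [0.05,-0.35,0.01,0,0,0,0.0],
    [0.05,-0.41,0,0,0,0,0.0],
    [0.05,-0.4345,-0.02,0,0,0,0.0],
    [0.05,-0.4345,-0.045,0,0,0,0.0],
    [0.05,-0.4345,-0.06,0,0,0,0.0],
    [0.05,-0.4345,-0.068,0,0,0,0.0],
    [0.05,-0.4345,-0.068,0,0,0,0.0],
  ],
)

```text
clock: 22.62
eef_pos: [0.4512, -0.1199, 0.0695]
ee_rot: [-0.0, 0.684, 0.73, -0.0]
ft_force: [-0.8, -0.2, -1.3]
gripper_width: 0.309
```

Run:
```python
from h import *
W=cam('wrist','w10'); o=r.get_obs(); print(o['eef_pos'],o['gripper_width'])
c=W['color'][165:345,150:550]; cv2.imwrite('pics/w10z.png',cv2.resize(c,None,fx=2,fy=2,interpolation=cv2.INTER_CUBIC))
```

```text
[ 0.45145582 -0.11987561  0.06988289] 0.3047175372392907
```

View pics/w10z.png

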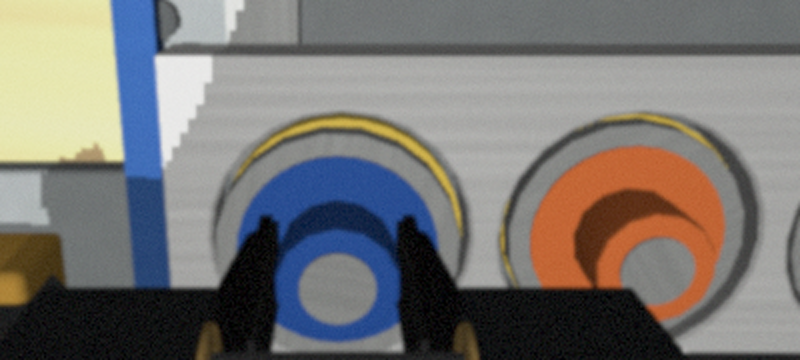

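play_rows(
  deltas=[
    [0,0,-0.0055,0,0,0,0.0],
    [0,0,-0.0055,0,0,0,0.045],
    [0,0,-0.0055,0,0,0,0.045],
    [0,0,-0.0055,0,0,0,0.045],
    [0,0,0.015,0,0,0,0.045],
    [0,0,0.035,0,0,0,0.0],
    [0,0,0.035,0,0,0,0.0],
    [0,0,0.035,0,0,0,0.0],
    [0,0,0.02,0,0,0,0.0],
    [0,0,0.01,0,0,0,0.0],
    [0,0,0.0065,0,0,0,0.0],
    [0,0,0.005,0,0,0,0.0],
  ],
)

```text
clock: 24.18
eef_pos: [0.4513, -0.12, 0.075]
ee_rot: [-0.0, 0.684, 0.73, -0.0]
ft_force: [-5.2, 2.2, 29.0]
gripper_width: 0.0
```

play_rows(
  deltas=[
    [0,0,-0.0005,0,0,0,0.0],
    [0,0,-0.001,0,0,0,0.0],
    [0,0,-0.001,0,0,0,0.0],
  ],
)

```text
clock: 24.55
eef_pos: [0.4513, -0.12, 0.075]
ee_rot: [0.0, 0.684, 0.73, 0.0]
ft_force: [-7.1, 0.7, 27.9]
gripper_width: 0.003
```

play_rows(
  deltas=[
    [0,0,0.02,0,0,0,0.0],
    [0,0,0.08,0,0,0,0.0],
    [0,0,0.14,0,0,0,0.06],
    [0,0,0.2,0,0,-10,0.06],
    [0,-0.02,0.22,0,0,-20,0.06],
    [0,-0.05,0.22,0,0,-30,0.06],
    [0.005,-0.08,0.22,0,0,-40,0.06],
    [0.01,-0.12,0.22,0,0,-50,0.06],
    [0.01,-0.16,0.22,0,0,-60,0.06],
    [0.01,-0.18,0.22,0,0,-70,0.06],
    [0.01,-0.18,0.22,0,0,-80,0.06],
    [0.01,-0.18,0.22,0,0,-90,0.06],
  ],
)

```text
clock: 26.05
eef_pos: [0.4612, -0.3002, 0.2932]
ee_rot: [-0.0, 1.0, 0.03, -0.0]
ft_force: [-0.1, 0.4, -0.2]
gripper_width: 0.631
```

Run:
```python
from h import *
W=cam('wrist','w11'); o=r.get_obs(); print(o['eef_pos'],o['ee_rot'],o['qpos'],-W['R'].T@W['t'])
S=cam('side','s11'); c=S['color'][120:340,250:430]; cv2.imwrite('pics/s11z.png',cv2.resize(c,None,fx=2.7,fy=2.7,interpolation=cv2.INTER_CUBIC))
```

```text
[ 0.46121946 -0.30007093  0.29329081] [-2.70193206e-04  9.99676371e-01  2.54368446e-02 -2.15449273e-04] [-6.96912963e-01  3.11014444e-01  1.63354903e+00  1.29441694e-04
  1.19770974e+00 -7.47839365e-01] [ 0.45591671 -0.22088023  0.46369001]
```

View pics/w11.png

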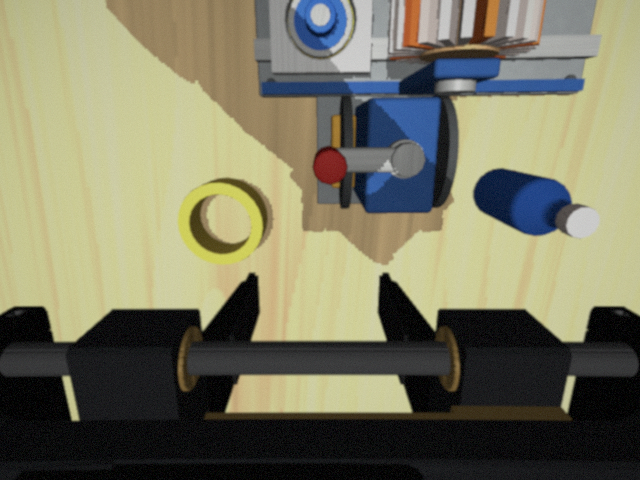

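View pics/s11z.png

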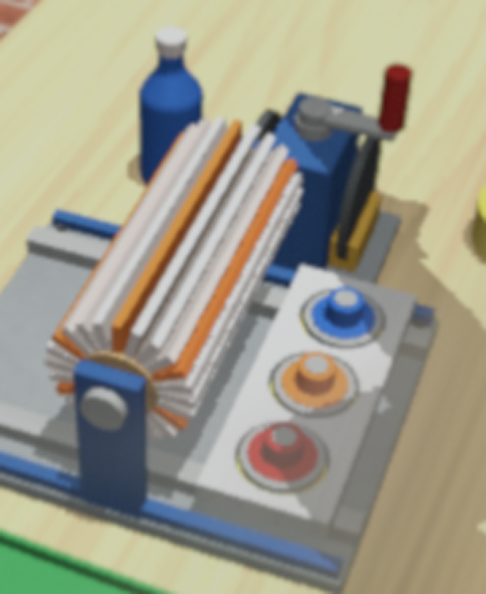

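All three caps look flush. In the wrist view the handle top is at (330,166) and the axis nut at (407,159).

Run:
```python
from h import *
W=cam('wrist');T=cam('top')
for n,im,roi in(('w',W,(290,130,370,200)),('t',T,(420,265,450,290))):
    hsv=cv2.cvtColor(im['color'],cv2.COLOR_BGR2HSV); m=cv2.inRange(hsv,np.array((0,120,50)),np.array((6,255,255)))|cv2.inRange(hsv,np.array((172,120,50)),np.array((179,255,255)))
    k=np.zeros_like(m); k[roi[1]:roi[3],roi[0]:roi[2]]=1; m*=k
    mo=cv2.moments(m,True); c=(mo['m10']/mo['m00'],mo['m01']/mo['m00']); print(n,c,cv2.boundingRect(m),grp(im,c,.212))
print('axis',grp(W,[407,159],.160),grp(W,[407,159],.17))
b,_=blobs(W,(22,130,60),(35,255,255),None,200)
```

```text
w (329.60315789473685, 165.7463157894737) (314, 147, 33, 38) [[ 0.4644 -0.2445  0.212 ]]
t (433.15714285714284, 278.87142857142857) (429, 275, 9, 9) [[ 0.466  -0.2471  0.212 ]]
axis [[ 0.5282 -0.2403  0.16  ]] [[ 0.5258 -0.2396  0.17  ]]
```

play_rows(
  deltas=[
    [0.004,0.03,0,0,0,0,0.06],
    [0.004,0.054,0,0,0,0,0.06],
    [0.004,0.054,-0.04,0,0,0,0.06],
    [0.004,0.054,-0.08,0,0,0,0.06],
    [0.004,0.054,-0.105,0,0,0,0.06],
    [0.004,0.054,-0.116,0,0,0,0.06],
    [0.004,0.054,-0.116,0,0,0,0.0],
    [0.004,0.054,-0.116,0,0,0,0.0],
    [0.004,0.054,-0.116,0,0,0,0.0],
    [0.004,0.054,-0.116,0,0,0,0.0],
    [0.004,0.054,-0.116,0,0,0,0.0],
    [0.004,0.054,-0.116,0,0,0,0.0],
  ],
  newtons=40,
)

```text
clock: 27.75
eef_pos: [0.4655, -0.246, 0.178]
ee_rot: [0.0, 0.999, 0.033, 0.0]
ft_force: [0.7, 0.3, 4.7]
gripper_width: 0.246
```

Run:
```python
from h import *
W=cam('wrist','w12'); o=r.get_obs(); print(o['eef_pos'],o['ee_rot'],o['ft_force'],o['gripper_width'])
```

```text
[ 0.46554521 -0.2460661   0.17803675] [2.05358970e-04 9.99464985e-01 3.27041849e-02 3.70778595e-04] [-0.2837332   0.08960612  5.19338724] 0.24772983250871747
```

View pics/w12.png

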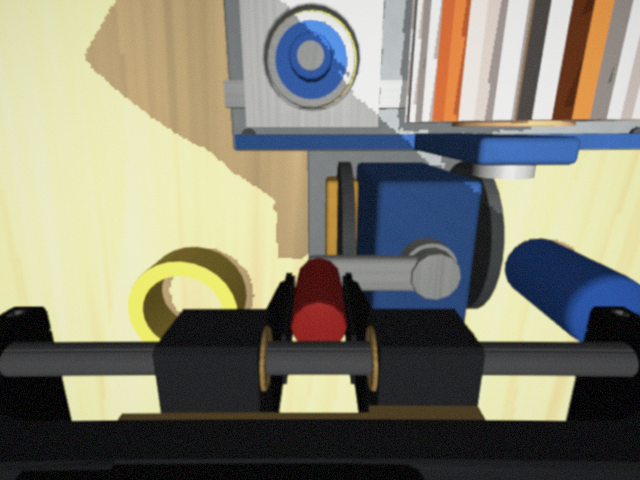

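Run:
```python
import numpy as np
ex=np.array([.9979,.065]);ey=np.array([-.065,.9979])
D=lambda a:.065*((1-np.cos(np.radians(a)))*ex+np.sin(np.radians(a))*ey)
for s,e in((0,60),(60,120),(0,120),(120,240),(240,360)):
    print(s,[list(map(float,(D(a)-D(s)).round(4))) for a in range(s+10,e+1,10)])
```

```text
0 [[0.0003, 0.0113], [0.0025, 0.0224], [0.0066, 0.033], [0.0125, 0.0427], [0.0199, 0.0512], [0.0288, 0.0583]]
60 [[0.0099, 0.0054], [0.0207, 0.0091], [0.0319, 0.0108], [0.0432, 0.0106], [0.0543, 0.0083], [0.0649, 0.0042]]
0 [[0.0003, 0.0113], [0.0025, 0.0224], [0.0066, 0.033], [0.0125, 0.0427], [0.0199, 0.0512], [0.0288, 0.0583], [0.0387, 0.0637], [0.0494, 0.0674], [0.0606, 0.0691], [0.072, 0.0688], [0.0831, 0.0666], [0.0936, 0.0625]]
120 [[0.0097, -0.0059], [0.0182, -0.0134], [0.0253, -0.0222], [0.0307, -0.0321], [0.0344, -0.0429], [0.0361, -0.0541], [0.0358, -0.0654], [0.0336, -0.0765], [0.0295, -0.0871], [0.0236, -0.0967], [0.0162, -0.1053], [0.0073, -0.1123]]
240 [[-0.0099, -0.0054], [-0.0207, -0.0091], [-0.0319, -0.0108], [-0.0432, -0.0106], [-0.0543, -0.0083], [-0.0649, -0.0042], [-0.0745, 0.0017], [-0.0831, 0.0091], [-0.0902, 0.018], [-0.0956, 0.0279], [-0.0992, 0.0386], [-0.101, 0.0498]]
```

play_rows(
  deltas=[
    [0.0003,0.006,0,0,0,0,0],
    [0.0007,0.0113,0,0,0,0,0],
    [0.0015,0.017,0,0,0,0,0],
    [0.0025,0.0224,0,0,0,0,0],
    [0.0066,0.033,0,0,0,0,0],
    [0.0125,0.0427,0,0,0,0,0],
    [0.0199,0.0512,0,0,0,0,0],
    [0.0288,0.0583,0,0,0,0,0],
  ],
)

```text
clock: 28.8
eef_pos: [0.4935, -0.1884, 0.178]
ee_rot: [0.001, 0.999, 0.033, -0.001]
ft_force: [-6.9, -8.1, 7.0]
gripper_width: 0.249
```

play_rows(
  deltas=[
    [0.0099,0.0054,0,0,0,0,0],
    [0.0207,0.0091,0,0,0,0,0],
    [0.0319,0.0108,0,0,0,0,0],
    [0.0432,0.0106,0,0,0,0,0],
    [0.0543,0.0083,0,0,0,0,0],
    [0.0649,0.0042,0,0,0,0,0],
  ],
)

```text
clock: 29.55
eef_pos: [0.5576, -0.1828, 0.1779]
ee_rot: [-0.001, 0.999, 0.033, -0.002]
ft_force: [-11.1, 1.7, 11.8]
gripper_width: 0.243
```

play_rows(
  deltas=[
    [0.0097,-0.0059,0,0,0,0,0],
    [0.0182,-0.0134,0,0,0,0,0],
    [0.0253,-0.0222,0,0,0,0,0],
    [0.0307,-0.0321,0,0,0,0,0],
    [0.0344,-0.0429,0,0,0,0,0],
    [0.0361,-0.0541,0,0,0,0,0],
    [0.0358,-0.0654,0,0,0,0,0],
    [0.0336,-0.0765,0,0,0,0,0],
    [0.0295,-0.0871,0,0,0,0,0],
    [0.0236,-0.0967,0,0,0,0,0],
    [0.0162,-0.1053,0,0,0,0,0],
    [0.0073,-0.1123,0,0,0,0,0],
  ],
)

```text
clock: 31.05
eef_pos: [0.5664, -0.2963, 0.1781]
ee_rot: [0.0, 0.999, 0.033, 0.0]
ft_force: [-0.2, 1.2, 4.5]
gripper_width: 0.246
```

play_rows(
  deltas=[
    [-0.0099,-0.0054,0,0,0,0,0],
    [-0.0207,-0.0091,0,0,0,0,0],
    [-0.0319,-0.0108,0,0,0,0,0],
    [-0.0432,-0.0106,0,0,0,0,0],
    [-0.0543,-0.0083,0,0,0,0,0],
    [-0.0649,-0.0042,0,0,0,0,0],
    [-0.0745,0.0017,0,0,0,0,0],
    [-0.0831,0.0091,0,0,0,0,0],
    [-0.0902,0.018,0,0,0,0,0],
    [-0.0956,0.0279,0,0,0,0,0],
    [-0.0992,0.0386,0,0,0,0,0],
    [-0.101,0.0498,0,0,0,0,0],
  ],
)

```text
clock: 32.55
eef_pos: [0.4655, -0.2462, 0.178]
ee_rot: [0.001, 0.999, 0.033, 0.001]
ft_force: [3.1, -5.1, 3.6]
gripper_width: 0.247
```

Run:
```python
from h import *
S=cam('side','s13'); W=cam('wrist','w13');o=r.get_obs(); print(o['eef_pos'],o['ft_force'])
c=S['color'][120:340,200:440]; cv2.imwrite('pics/s13z.png',cv2.resize(c,None,fx=2.7,fy=2.7,interpolation=cv2.INTER_CUBIC))
```

```text
[ 0.46545814 -0.24475347  0.17798145] [1.63466123 0.30554016 7.20375327]
```

View pics/s13z.png

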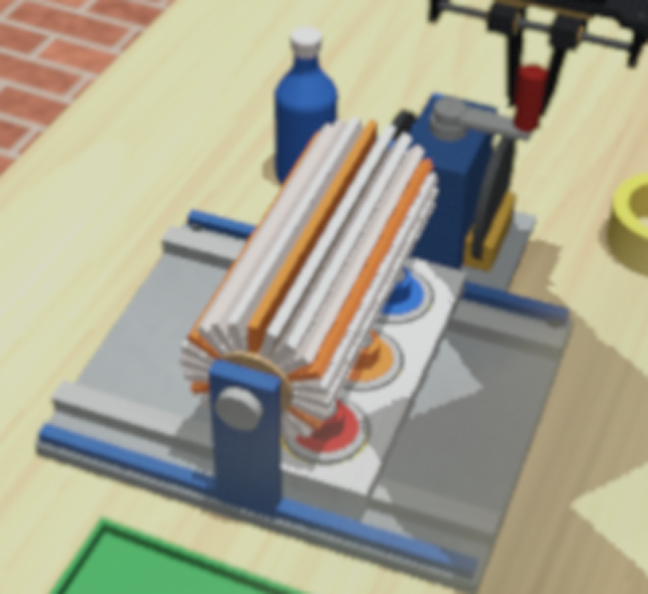

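View pics/w13.png

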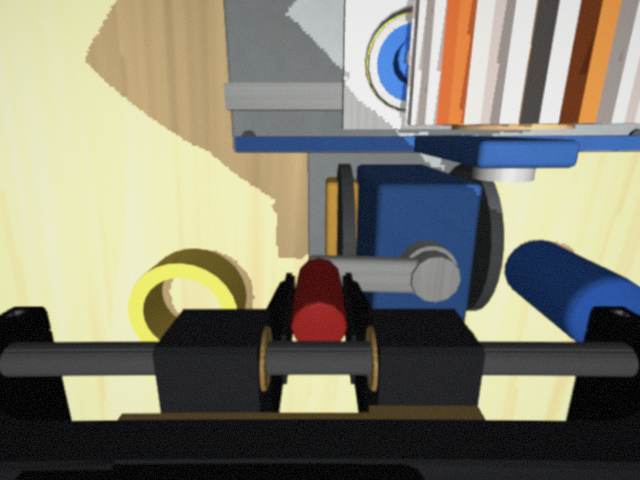

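One turn done: the carriage has moved a third of its travel, the caps are seated and the handle grip is unchanged. On to turn two.

play_rows(
  deltas=[
    [0.0003,0.0113,0,0,0,0,0],
    [0.0025,0.0224,0,0,0,0,0],
    [0.0066,0.033,0,0,0,0,0],
    [0.0125,0.0427,0,0,0,0,0],
    [0.0199,0.0512,0,0,0,0,0],
    [0.0288,0.0583,0,0,0,0,0],
    [0.0387,0.0637,0,0,0,0,0],
    [0.0494,0.0674,0,0,0,0,0],
    [0.0606,0.0691,0,0,0,0,0],
    [0.072,0.0688,0,0,0,0,0],
    [0.0831,0.0666,0,0,0,0,0],
    [0.0936,0.0625,0,0,0,0,0],
  ],
)

```text
clock: 34.15
eef_pos: [0.5573, -0.1826, 0.1779]
ee_rot: [-0.001, 0.999, 0.033, -0.002]
ft_force: [-12.0, 0.7, 13.0]
gripper_width: 0.244
```

play_rows(
  deltas=[
    [0.0097,-0.0059,0,0,0,0,0],
    [0.0182,-0.0134,0,0,0,0,0],
    [0.0253,-0.0222,0,0,0,0,0],
    [0.0307,-0.0321,0,0,0,0,0],
    [0.0344,-0.0429,0,0,0,0,0],
    [0.0361,-0.0541,0,0,0,0,0],
    [0.0358,-0.0654,0,0,0,0,0],
    [0.0336,-0.0765,0,0,0,0,0],
    [0.0295,-0.0871,0,0,0,0,0],
    [0.0236,-0.0967,0,0,0,0,0],
    [0.0162,-0.1053,0,0,0,0,0],
    [0.0073,-0.1123,0,0,0,0,0],
  ],
)

```text
clock: 35.65
eef_pos: [0.5666, -0.2961, 0.1781]
ee_rot: [0.0, 0.999, 0.033, 0.001]
ft_force: [1.7, -0.5, 6.9]
gripper_width: 0.248
```

play_rows(
  deltas=[
    [-0.0099,-0.0054,0,0,0,0,0],
    [-0.0207,-0.0091,0,0,0,0,0],
    [-0.0319,-0.0108,0,0,0,0,0],
    [-0.0432,-0.0106,0,0,0,0,0],
    [-0.0543,-0.0083,0,0,0,0,0],
    [-0.0649,-0.0042,0,0,0,0,0],
    [-0.0745,0.0017,0,0,0,0,0],
    [-0.0831,0.0091,0,0,0,0,0],
    [-0.0902,0.018,0,0,0,0,0],
    [-0.0956,0.0279,0,0,0,0,0],
    [-0.0992,0.0386,0,0,0,0,0],
    [-0.101,0.0498,0,0,0,0,0],
  ],
)

```text
clock: 37.15
eef_pos: [0.4655, -0.2462, 0.178]
ee_rot: [0.001, 0.999, 0.033, 0.001]
ft_force: [3.4, -5.5, 3.4]
gripper_width: 0.253
```

Run:
```python
from h import *
S=cam('side','s14'); T=cam('top','t14');o=r.get_obs(); print(o['eef_pos'],o['ft_force'])
c=S['color'][120:340,200:440]; cv2.imwrite('pics/s14z.png',cv2.resize(c,None,fx=2.7,fy=2.7,interpolation=cv2.INTER_CUBIC))
```

```text
[ 0.46543393 -0.24486022  0.17800075] [1.94454968 0.72933001 6.98599237]
```

View pics/s14z.png

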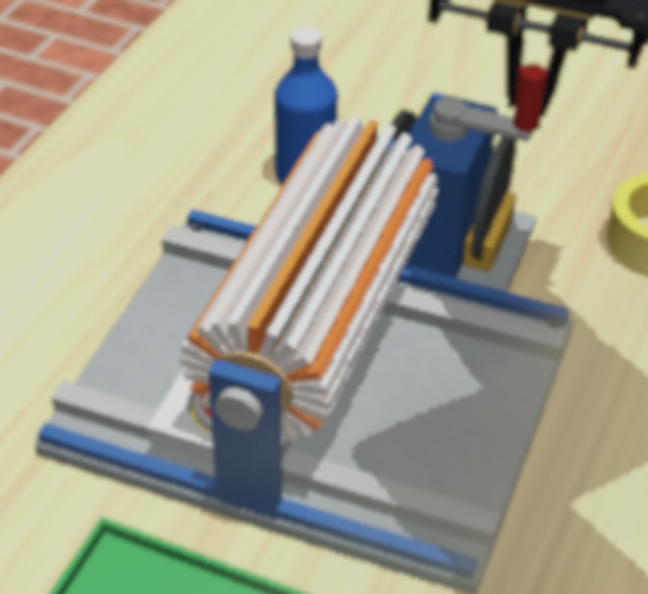

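Turn three.

play_rows(
  deltas=[
    [0.0003,0.0113,0,0,0,0,0],
    [0.0025,0.0224,0,0,0,0,0],
    [0.0066,0.033,0,0,0,0,0],
    [0.0125,0.0427,0,0,0,0,0],
    [0.0199,0.0512,0,0,0,0,0],
    [0.0288,0.0583,0,0,0,0,0],
    [0.0387,0.0637,0,0,0,0,0],
    [0.0494,0.0674,0,0,0,0,0],
    [0.0606,0.0691,0,0,0,0,0],
    [0.072,0.0688,0,0,0,0,0],
    [0.0831,0.0666,0,0,0,0,0],
    [0.0936,0.0625,0,0,0,0,0],
  ],
)

```text
clock: 38.75
eef_pos: [0.5572, -0.1826, 0.1779]
ee_rot: [-0.001, 0.999, 0.033, -0.002]
ft_force: [-11.7, 1.7, 13.6]
gripper_width: 0.25
```

play_rows(
  deltas=[
    [0.0097,-0.0059,0,0,0,0,0],
    [0.0182,-0.0134,0,0,0,0,0],
    [0.0253,-0.0222,0,0,0,0,0],
    [0.0307,-0.0321,0,0,0,0,0],
    [0.0344,-0.0429,0,0,0,0,0],
    [0.0361,-0.0541,0,0,0,0,0],
    [0.0358,-0.0654,0,0,0,0,0],
    [0.0336,-0.0765,0,0,0,0,0],
    [0.0295,-0.0871,0,0,0,0,0],
    [0.0236,-0.0967,0,0,0,0,0],
    [0.0162,-0.1053,0,0,0,0,0],
    [0.0073,-0.1123,0,0,0,0,0],
  ],
)

```text
clock: 40.25
eef_pos: [0.5664, -0.2962, 0.178]
ee_rot: [0.0, 0.999, 0.033, 0.001]
ft_force: [1.0, -0.9, 6.7]
gripper_width: 0.244
```

play_rows(
  deltas=[
    [-0.0099,-0.0054,0,0,0,0,0],
    [-0.0207,-0.0091,0,0,0,0,0],
    [-0.0319,-0.0108,0,0,0,0,0],
    [-0.0432,-0.0106,0,0,0,0,0],
    [-0.0543,-0.0083,0,0,0,0,0],
    [-0.0649,-0.0042,0,0,0,0,0],
    [-0.0745,0.0017,0,0,0,0,0],
    [-0.0831,0.0091,0,0,0,0,0],
    [-0.0902,0.018,0,0,0,0,0],
    [-0.0956,0.0279,0,0,0,0,0],
    [-0.0992,0.0386,0,0,0,0,0],
    [-0.101,0.0485,0,0,0,0,0],
  ],
)

```text
clock: 41.75
eef_pos: [0.4656, -0.2475, 0.178]
ee_rot: [0.001, 0.999, 0.033, 0.001]
ft_force: [4.9, -4.4, 4.2]
gripper_width: 0.245
```

Run:
```python
from h import *
S=cam('side','s15');o=r.get_obs(); print(o['eef_pos'],o['ft_force'])
c=S['color'][120:340,200:440]; cv2.imwrite('pics/s15z.png',cv2.resize(c,None,fx=2.7,fy=2.7,interpolation=cv2.INTER_CUBIC))
```

```text
[ 0.46545239 -0.24606152  0.17796753] [4.36862949 1.45938676 7.61173225]
```

View pics/s15z.png

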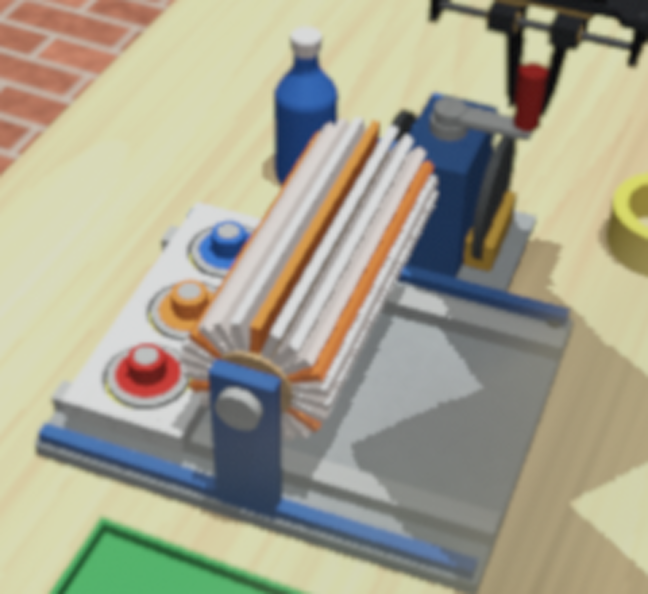

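play_rows(
  deltas=[
    [0,0.0005,0,0,0,0,0],
    [0,0.0005,0,0,0,0,0],
    [0,0.0005,0,0,0,0,0.055],
    [0,0.0005,0,0,0,0,0.055],
    [0,0.0005,0,0,0,0,0.055],
    [0,0.0005,0.03,0,0,0,0.055],
    [0,0.0005,0.07,0,0,0,0.055],
    [0,0.0005,0.12,0,0,0,0.055],
    [0.03,0.03,0.13,0,0,-10,0.055],
    [0.06,0.06,0.13,0,0,-20,0.055],
    [0.09,0.1,0.13,0,0,-30,0.055],
    [0.12,0.14,0.13,0,0,-40,0.055],
  ],
)

```text
clock: 43.3
eef_pos: [0.5859, -0.106, 0.3075]
ee_rot: [0.0, 0.949, -0.314, -0.0]
ft_force: [-0.3, -1.5, -0.4]
gripper_width: 0.575
```

play_rows(
  deltas=[
    [0.01,0.02,0,0,0,-10,0.055],
    [0.02,0.05,0,0,0,-20,0.055],
    [0.035,0.07,0,0,0,-30,0.055],
    [0.035,0.076,0,0,0,-40,0.055],
    [0.035,0.076,0,0,0,-50,0.055],
    [0.035,0.076,0,0,0,-50,0.055],
    [0.035,0.076,0,0,0,-50,0.055],
  ],
)

```text
clock: 44.18
eef_pos: [0.6201, -0.0314, 0.3075]
ee_rot: [0.0, 0.731, -0.682, -0.0]
ft_force: [0.2, 0.4, -0.2]
gripper_width: 0.578
```

Run:
```python
from h import *
W=cam('wrist','w16');S=cam('side','s16');T=cam('top','t16');o=r.get_obs(); print(o['eef_pos'],o['ee_rot'],o['qpos'][5])
```

```text
[ 0.62013037 -0.03139911  0.30765806] [ 5.09450715e-05  7.30450604e-01 -6.82965528e-01  1.22839392e-05] 1.346778988292577
```

View pics/w16.png

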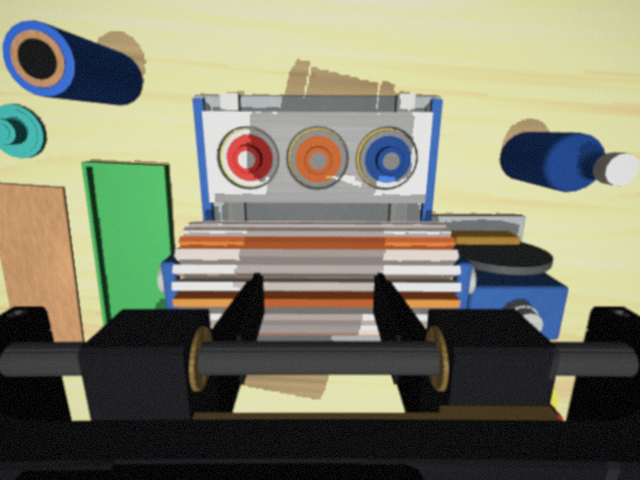

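View pics/s16.png

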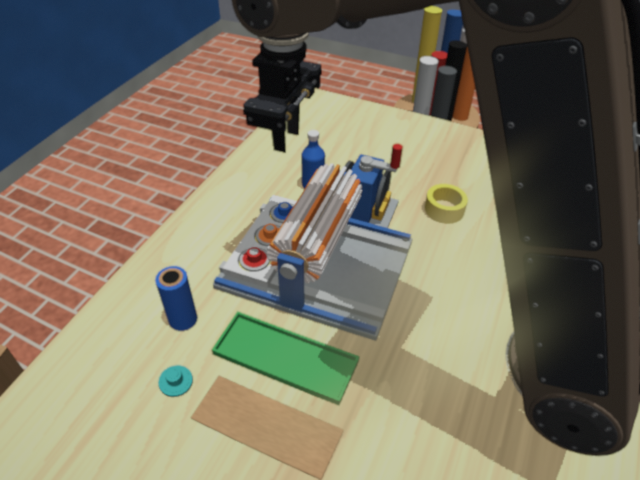

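Far end: hub tops at (247,159), (319,160), (392,161).

Run:
```python
from h import *
W=cam('wrist');hsv=cv2.cvtColor(W['color'],cv2.COLOR_BGR2HSV)
for n,c in(('red',(247,159)),('or',(319,160)),('bl',(392,161))):
    sub=np.zeros(hsv.shape[:2],np.uint8); cv2.circle(sub,c,13,255,-1)
    m=cv2.inRange(hsv,np.array((0,0,70)),np.array((179,95,255)))&sub
    k,l,s,cc=cv2.connectedComponentsWithStats(m); i=1+np.argmax(s[1:,4]); print(n,cc[i].round(1),s[i],grp(W,cc[i],.075))
b,m=blobs(W,(50,100,30),(75,255,255),None,500)
# tray rim corners wrist
for p in [(84,161),(171,165)]: print(grp(W,p,.018))
```

```text
red [245.9 159.3] [238 151  17  18 242] [[0.6614 0.0489 0.075 ]]
or [317.6 160.5] [310 153  16  16 213] [[ 0.6653 -0.028   0.075 ]]
bl [390.7 160.7] [382 152  18  18 243] [[ 0.6702 -0.1064  0.075 ]]
[[0.6404 0.2559 0.018 ]]
[[0.6429 0.151  0.018 ]]
```

play_rows(
  deltas=[
    [0.02,0.04,-0.03,0,0,0,0.05],
    [0.0412,0.081,-0.07,0,0,0,0.05],
    [0.0412,0.081,-0.13,0,0,0,0.05],
    [0.0412,0.081,-0.19,0,0,0,0.05],
    [0.0412,0.081,-0.23,0,0,0,0.05],
    [0.0412,0.081,-0.245,0,0,0,0.05],
    [0.0412,0.081,-0.25,0,0,0,0.05],
    [0.0412,0.081,-0.25,0,0,0,0.0],
    [0.0412,0.081,-0.25,0,0,0,0.0],
    [0.0412,0.081,-0.25,0,0,0,0.0],
    [0.0412,0.081,-0.25,0,0,0,0.0],
    [0.0412,0.081,-0.25,0,0,0,0.0],
  ],
  newtons=30,
)

```text
clock: 45.88
eef_pos: [0.6619, 0.0497, 0.059]
ee_rot: [-0.001, 0.73, -0.684, 0.001]
ft_force: [-1.4, -1.3, 6.7]
gripper_width: 0.308
```

play_rows(
  deltas=[
    [0,0,0.02,0,0,0,0.0],
    [0,0,0.07,0,0,0,0.0],
    [0,0,0.12,0,0,0,0.0],
    [0,0.04,0.14,0,0,0,0.0],
    [0,0.1,0.14,0,0,0,0.0],
    [-0.03,0.145,0.14,0,0,0,0.0],
    [-0.0712,0.1555,0.12,0,0,0,0.0],
    [-0.0712,0.1555,0.07,0,0,0,0.0],
    [-0.0712,0.1555,0.02,0,0,0,0.0],
    [-0.0712,0.1555,-0.02,0,0,0,0.0],
    [-0.0712,0.1555,-0.035,0,0,0,0.0],
  ],
)

```text
clock: 47.25
eef_pos: [0.5896, 0.2052, 0.0217]
ee_rot: [0.001, 0.73, -0.684, -0.001]
ft_force: [0.2, -0.4, -0.8]
gripper_width: 0.308
```

Run:
```python
from h import *
W=cam('wrist','w17');o=r.get_obs(); print(o['eef_pos'],o['gripper_width'])
```

```text
[0.58950465 0.20506493 0.02091448] 0.3077406078514051
```

View pics/w17.png

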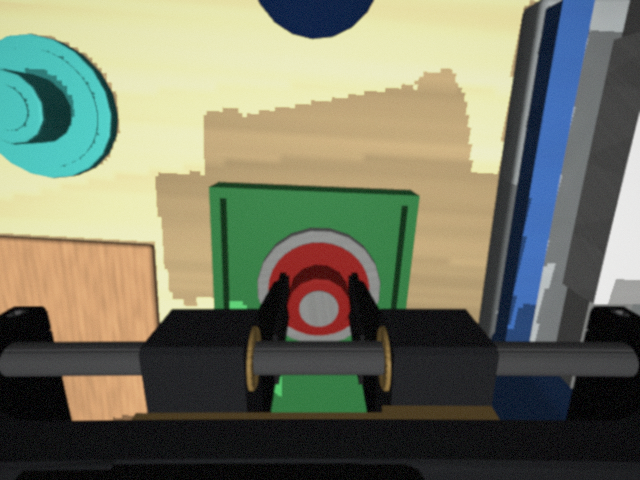

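play_rows(
  deltas=[
    [0,0,-0.003,0,0,0,0.0],
    [0,0,-0.0045,0,0,0,0.0],
    [0,0,-0.0045,0,0,0,0.045],
    [0,0,-0.0045,0,0,0,0.045],
    [0,0,-0.0045,0,0,0,0.045],
    [0,0,0.03,0,0,0,0.045],
    [0,0,0.09,0,0,0,0.045],
    [0,0,0.15,0,0,0,0.05],
    [0.04,-0.02,0.19,0,0,0,0.05],
    [0.0757,-0.07,0.19,0,0,0,0.05],
    [0.0757,-0.13,0.19,0,0,0,0.05],
    [0.0757,-0.19,0.17,0,0,0,0.05],
  ],
)

```text
clock: 48.8
eef_pos: [0.6665, 0.0142, 0.1939]
ee_rot: [-0.001, 0.73, -0.683, 0.001]
ft_force: [0.7, 0.1, -0.5]
gripper_width: 0.528
```

play_rows(
  deltas=[
    [0,-0.0427,-0.03,0,0,0,0.05],
    [0,-0.0427,-0.08,0,0,0,0.05],
    [0,-0.0427,-0.12,0,0,0,0.05],
    [0,-0.0427,-0.132,0,0,0,0.05],
    [0,-0.0427,-0.135,0,0,0,0.05],
    [0,-0.0427,-0.135,0,0,0,0.0],
    [0,-0.0427,-0.135,0,0,0,0.0],
    [0,-0.0427,-0.135,0,0,0,0.0],
    [0,-0.0427,-0.135,0,0,0,0.0],
    [0,-0.0427,-0.135,0,0,0,0.0],
    [0,-0.0427,-0.125,0,0,0,0.0],
    [0,-0.0427,-0.1,0,0,0,0.0],
  ],
)

```text
clock: 50.3
eef_pos: [0.6652, -0.0267, 0.0927]
ee_rot: [0.001, 0.73, -0.684, -0.001]
ft_force: [1.1, -0.2, -1.4]
gripper_width: 0.308
```

play_rows(
  deltas=[
    [0,0,0.06,0,0,0,0.0],
    [0,0.02,0.11,0,0,0,0.0],
    [0,0.08,0.12,0,0,0,0.0],
    [0,0.14,0.12,0,0,0,0.0],
    [0,0.2,0.12,0,0,0,0.0],
    [-0.05,0.2317,0.11,0,0,0,0.0],
    [-0.11,0.2317,0.09,0,0,0,0.0],
    [-0.1544,0.2317,0.05,0,0,0,0.0],
    [-0.1544,0.2317,0,0,0,0,0.0],
    [-0.1544,0.2317,-0.04,0,0,0,0.0],
    [-0.1544,0.2317,-0.065,0,0,0,0.0],
    [-0.1544,0.2317,-0.07,0,0,0,0.0],
  ],
)

```text
clock: 51.8
eef_pos: [0.511, 0.2048, 0.022]
ee_rot: [0.001, 0.73, -0.684, -0.001]
ft_force: [-0.1, 0.1, -0.6]
gripper_width: 0.306
```

Run:
```python
from h import *
W=cam('wrist','w18');o=r.get_obs(); print(o['eef_pos'],o['gripper_width'])
```

```text
[0.51124991 0.20490625 0.02240323] 0.3083741558965287
```

View pics/w18.png

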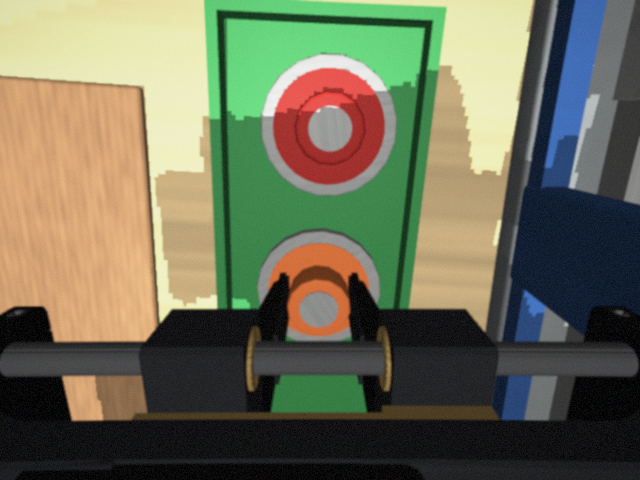

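play_rows(
  deltas=[
    [0,0,-0.004,0,0,0,0.0],
    [0,0,-0.0055,0,0,0,0.0],
    [0,0,-0.0055,0,0,0,0.045],
    [0,0,-0.0055,0,0,0,0.045],
    [0,0,-0.0055,0,0,0,0.045],
    [0,0,0.03,0,0,0,0.045],
    [0,0,0.09,0,0,0,0.045],
    [0.02,0,0.14,0,0,0,0.05],
    [0.07,0,0.18,0,0,0,0.05],
    [0.13,-0.01,0.18,0,0,0,0.05],
    [0.1593,-0.06,0.18,0,0,0,0.05],
    [0.1593,-0.12,0.18,0,0,0,0.05],
  ],
)

```text
clock: 53.35
eef_pos: [0.6721, 0.0839, 0.202]
ee_rot: [0.0, 0.73, -0.683, 0.0]
ft_force: [0.3, -0.4, 0.8]
gripper_width: 0.53
```

play_rows(
  deltas=[
    [0,-0.06,0,0,0,0,0.05],
    [0,-0.12,-0.01,0,0,0,0.05],
    [0,-0.17,-0.02,0,0,0,0.05],
    [0,-0.19,-0.05,0,0,0,0.05],
    [0,-0.19,-0.09,0,0,0,0.05],
    [0,-0.19,-0.09,0,0,0,0.05],
  ],
)

```text
clock: 54.1
eef_pos: [0.6693, -0.105, 0.1103]
ee_rot: [0.001, 0.73, -0.684, -0.002]
ft_force: [-0.5, 0.7, -1.1]
gripper_width: 0.523
```

Run:
```python
from h import *
W=cam('wrist','w19');o=r.get_obs(); print(o['eef_pos'],o['gripper_width'])
```

```text
[ 0.67047137 -0.10494736  0.11252566] 0.5246949266916027
```

View pics/w19.png

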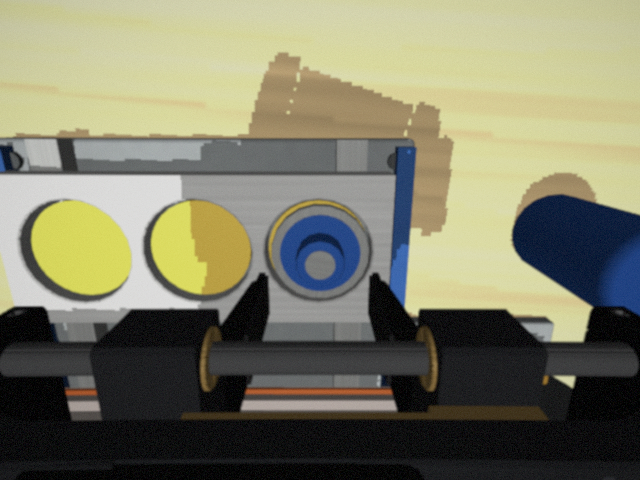

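play_rows(
  deltas=[
    [0,0,-0.04,0,0,0,0.05],
    [0,0,-0.052,0,0,0,0.05],
    [0,0,-0.0545,0,0,0,0.05],
    [0,0,-0.0545,0,0,0,0.0],
    [0,0,-0.0545,0,0,0,0.0],
    [0,0,-0.0545,0,0,0,0.0],
    [0,0,-0.0545,0,0,0,0.0],
    [0,0,-0.0545,0,0,0,0.0],
    [0,0,-0.04,0,0,0,0.0],
    [0,0,0.01,0,0,0,0.0],
    [0,0,0.06,0,0,0,0.0],
    [0,0,0.09,0,0,0,0.0],
  ],
)

```text
clock: 55.65
eef_pos: [0.6711, -0.1051, 0.2065]
ee_rot: [-0.001, 0.73, -0.684, 0.001]
ft_force: [0.4, -1.2, -1.7]
gripper_width: 0.309
```

play_rows(
  deltas=[
    [0,0.06,0.01,0,0,0,0.0],
    [0,0.12,0.01,0,0,0,0.0],
    [0,0.18,0.01,0,0,0,0.0],
    [0,0.24,0.01,0,0,0,0.0],
    [-0.02,0.295,0.01,0,0,0,0.0],
    [-0.07,0.3087,0,0,0,0,0.0],
    [-0.13,0.3087,0,0,0,0,0.0],
    [-0.19,0.3087,-0.01,0,0,0,0.0],
    [-0.2383,0.3087,-0.04,0,0,0,0.0],
    [-0.2383,0.3087,-0.09,0,0,0,0.0],
    [-0.2383,0.3087,-0.14,0,0,0,0.0],
    [-0.2383,0.3087,-0.17,0,0,0,0.0],
  ],
)

```text
clock: 57.15
eef_pos: [0.4321, 0.2036, 0.0317]
ee_rot: [0.0, 0.73, -0.684, -0.0]
ft_force: [-0.2, 0.8, -0.9]
gripper_width: 0.308
```

play_rows(
  deltas=[
    [0,0,-0.01,0,0,0,0.0],
    [0,0,-0.01,0,0,0,0.0],
  ],
)

```text
clock: 57.4
eef_pos: [0.4327, 0.2037, 0.0233]
ee_rot: [0.0, 0.73, -0.684, 0.0]
ft_force: [-0.1, -0.0, -1.4]
gripper_width: 0.309
```

Run:
```python
from h import *
W=cam('wrist','w20');o=r.get_obs(); print(o['eef_pos'],o['gripper_width'])
```

```text
[0.43294865 0.20381466 0.02379051] 0.3074936969770528
```

View pics/w20.png

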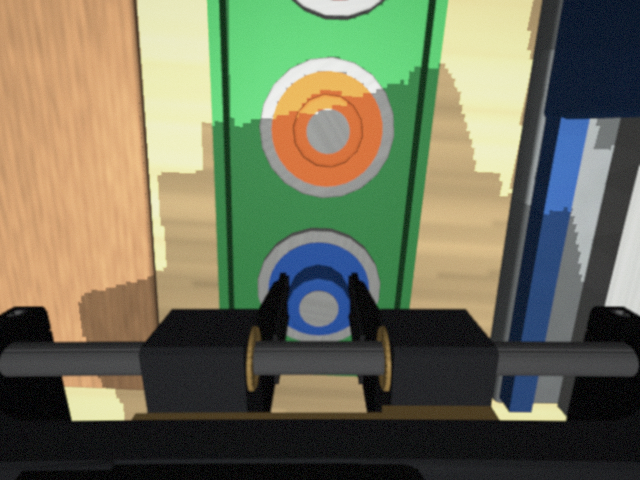

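play_rows(
  deltas=[
    [0,0,-0.004,0,0,0,0.0],
    [0,0,-0.0065,0,0,0,0.0],
    [0,0,-0.0065,0,0,0,0.045],
    [0,0,-0.0065,0,0,0,0.045],
    [0,0,-0.0065,0,0,0,0.045],
    [0,0,0.03,0,0,0,0.045],
    [0,0,0.09,0,0,0,0.045],
    [0,0,0.15,0,0,0,0.045],
    [0,-0.03,0.2,0,0,0,0.045],
    [0,-0.09,0.22,0,0,0,0.045],
    [0,-0.15,0.22,0,0,0,0.045],
    [0,-0.2,0.22,0,0,0,0.045],
  ],
)

```text
clock: 58.95
eef_pos: [0.4321, 0.0018, 0.2434]
ee_rot: [-0.0, 0.73, -0.684, 0.001]
ft_force: [0.8, -0.3, 0.0]
gripper_width: 0.474
```

play_rows(
  deltas=[
    [0,0,0,0,0,0,0.045],
    [0,0,0,0,0,0,0.045],
    [0,0,0,0,0,0,0.045],
  ],
)

```text
clock: 59.32
eef_pos: [0.4324, 0.0046, 0.2428]
ee_rot: [0.0, 0.73, -0.683, -0.0]
ft_force: [0.4, 0.1, -0.5]
gripper_width: 0.478
```

Run:
```python
from h import *
W=cam('wrist','w21');S=cam('side','s21');T=cam('top','t21');o=r.get_obs(); print(o['clock'],o['eef_pos'],o['ft_force'])
for n,c in (('red',(259,240)),('or',(259,267)),('bl',(259,296))): print(n,cap_rim(T,c,11,.013,.033))
print([ (k, (c.round(1),grp(T,c,.212))) for k,(c,s) in enumerate(blobs(T,(0,120,60),(6,255,255),(400,200,460,310),12)[0])])
```

```text
59.475 [0.43245037 0.00450973 0.24285092] [ 0.12308231  0.43793855 -0.03455754]
red {'rim': ((255.12991333007812, 235.91781616210938), (19.8183650970459, 21.948015213012695), array([0.5889, 0.2014, 0.013 ])), 'top': (array([253. , 234.5]), [250, 232, 7, 6, 30], array([0.5915, 0.2038, 0.033 ]))}
or {'rim': ((255.3994903564453, 264.08697509765625), (20.130033493041992, 22.176225662231445), array([0.5103, 0.2016, 0.013 ])), 'top': (array([253.6, 263.5]), [251, 261, 6, 6, 31], array([0.5119, 0.2031, 0.033 ]))}
bl {'rim': ((256.0999755859375, 292.4609680175781), (20.440078735351562, 22.0100040435791), array([0.4315, 0.2006, 0.013 ])), 'top': (array([254.5, 292.1]), [252, 289, 6, 7, 32], array([0.4336, 0.2015, 0.033 ]))}
[(0, (array([433. , 278.9]), array([[ 0.4659, -0.2468,  0.212 ]])))]
```

View pics/s21.png

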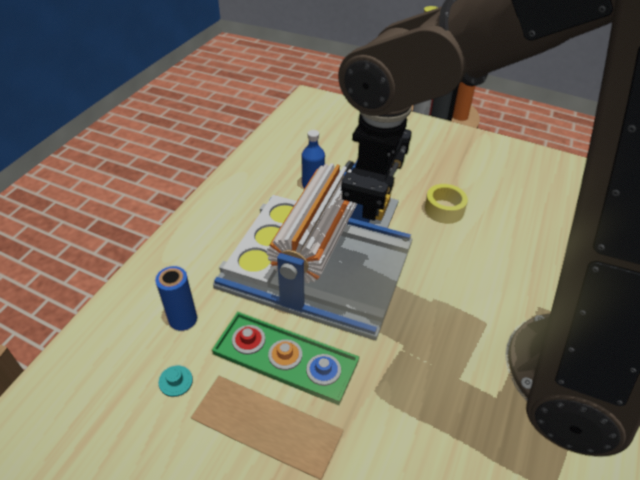

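View pics/t21.png

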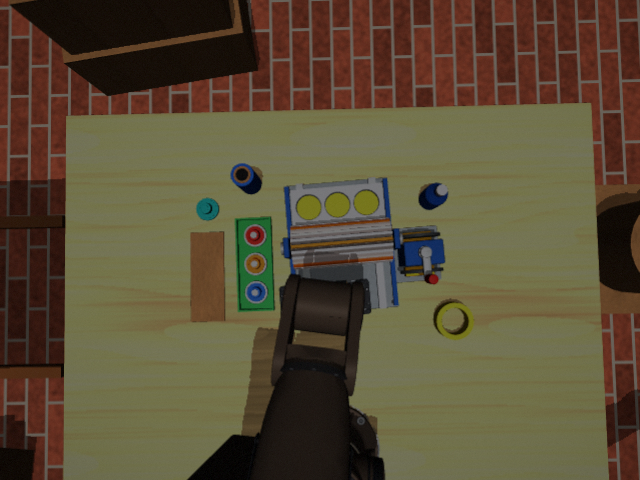

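The caps lie flat in the tray, about 80 mm apart and within 3 mm of its centreline. The carriage is at its far end, the handle is at its whole-turn position and the bystanders haven't moved. Handing in.

```bash
python3 -c "
from station import r
print(r.sign_off())"
```

```text
the job is handed in; nothing more can be done
None
```

The job is done and handed in at about 59.5 s on the clock. `sign_off` gave no verdict, so the results below come from my own last checks.

- **Loading:** The red cap went into nest 1, orange into nest 2 and blue into nest 3. I pressed each one to the pad stop, where the closed fingertips on the hub sat at 0.0747–0.0751 m against the 0.075 m that flush should give. Pressing the red cap briefly took about 59 N at the fingertips, more than planned but under the 120 N wrist limit.
- **Slip:** The first grasp of the orange cap closed on nothing because I lifted too soon. The cap only shifted about 2 mm on the board, so I measured it again and the second try held.
- **Cranking:** I commanded three clockwise turns at about 0.22 turns per second. Handle forces peaked at roughly 12 N sideways, and the caps were still seated when the carriage reached the far end.
- **Unloading:** All three caps lie flat and hub up in the green tray, about 80 mm apart and within about 4 mm of its centreline. The crank handle is back at its whole-turn position.
- **Surroundings:** In the last pictures the bottle, tape, film roll and turquoise look-alike appeared unmoved, and the robot was touching nothing.

The wrist and top cameras disagreed by 1–3 mm throughout, so I used their average. I could not read the crank and carriage joints directly, and judged both from the pictures.

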